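# Spoiled tomatoes into the flap-lid composter, then lock it

### The arm

A 6-joint arm with a two-finger parallel gripper is mounted at the origin on a cart in front of the work surface, level with it; the furniture and walls round the work are solid. World frame = base frame: x ahead of the robot, y to its left, z up, the work surface at z = 0. Lengths are in m, angles in degrees, forces in N, time in s.
With the tool pointing down it reaches from about 0.35 to 0.875 m from the base axis. Payload 4.2 kg.
Tool frame: the origin (TCP) lies at the very end of the fingers, on their centre line; the grasp point (between the pads) lies 19 mm behind it; z points along the fingers, y is the line along which they close (so a half turn about z gives the same grasp; the last joint's range is limited). The gripper opens to 87 mm and grips with 3 to 60 N. Pads are 19 mm wide; open, the fingers measure 117 mm over their backs; the gripper's body (75 mm by 190 mm) begins 51 mm behind the grasp point.
Start: joints at [-57.147, 22.042, 0.453, 0, -68.411, -14.817], TCP at [0.194, -0.594, 0.223] pointing down, gripper open.
Joint ranges: [-179.83, 179.83], [-69.29, 118.12], [-61.27, 80.66], [-181.25, 117.63], [-171.15, -9.14], [-177.46, 177.46]. Speed limits (degrees/s): [159.86, 159.86, 180, 180, 180, 180].

### API

Orientations are given as a 3x3 rotation matrix whose columns are the frame's x, y, z axes.
In Python, from station import monitor, cams, ticket gives the robot as it stands.
- The arm moves only by the tool drive_tool, never from a script. Its argument "moves" is a list of rows, each an object with "delta_pos": the shift along the tool's x, y, z in mm, a list of three; "turn": the turn about the tool's z in rad; "claw": the opening, from 0 (shut) to 1 (fully open). A call has 1 to 12 rows; each row shifts and turns the commanded pose from where the row before left it, along the tool's axes as they then stand; what a row does not reach is not made up. A row lasts 1/8 s, in which the tool goes at most 62.5 mm and 10.7 degrees, less where a joint would pass 70% of its speed; a pose out of reach is approached as far as the arm can. A call is refused whole if a number of a shift passes 62.5 or a number of a turn 0.188, either way. A call with a gripper value outside its range is refused whole. The fingers move at their own pace and stop on an object; the grip force is fixed at half the most. Time passes only in rows, so rows that do not move let the fingers close. It gives the time, the measured TCP pose, the force, the opening and the grip force at its end, in the units of the state.
- monitor.sense(): the state, without advancing time (a new reading comes with each control period).
- cams.capture(name): name is "scene" or "side" or "wrist"; returns a dict with "color" (384x512x3 uint8, red, green, blue), "range_z" (384x512 float32, m along the optical axis (not along the pixel's ray), 0 where there is no reading), "vertical_fov" (degrees; the focal length in pixels is half the picture's height over the tangent of half this angle, whatever the lens; pixels are square), "cx", "cy" (the principal point, pixels), "dist" ([k1, k2, p1, p2, k3] as OpenCV has them; the pictures are not rectified), "extrinsics" (4x4, takes a point from camera to world coordinates). Camera axes: x right, y down, z forward; pixel columns grow to the right and rows downward; lengths in m; the calibration is good to about 2 mm. A picture is of the moment at which its call begins.
- ticket.finish_job(): hands the job in; it is judged then, once.
The state is a dict: "time_s": time; "joints": joint angles; "joint_velocities": joint speeds; "effort": joint torques, N m; "tcp_pos": TCP position; "ee_rot": TCP orientation; "wrist_force": force on the tool from outside, world axes, zero at the start; "moment": the same for the moment, N m; "gripper_width": opening from 0.0 (shut) to 1.0 (fully open); "gripper_force": force on a finger pad.
Only numpy, scipy, OpenCV 4.12 (cv2) and the standard library are available. Lean on these libraries where they do the work, as an engineer would, in place of code of your own. Each camera call takes 0.05 s, during which the arm holds its last target. There are 200 camera calls.

### The job

Clear up after cooking: someone left a spice jar standing on the composter's two-leaved flap, so take it off and stand it back upright in the empty space of the spice tray. Push every spoiled tomato from the baking tray down through the sprung flap until it has dropped into the bin and the flap has closed behind it. When the last one is in, press the orange lever down until it catches and stays down by itself, locking the flap; leave the other jars, the good onion and the lime where they are.

Things in the scene. Friction and masses are not known exactly. Their poses are not given: they have to be found in the camera images.
- composter: Fixed upright food-waste bin, sage green with black lid, 206 mm deep (x), 216 mm wide (y), lid top 235 mm above the worktop. Origin: centre of its underside, z up; its front, with orange lever and small tap, faces its own -x. It stands turned differently at each start. Inside 186x196 mm, floor 16 mm up.
- mouth (a point): Centre of the rectangular loading mouth, at the level of the lid's top. The mouth measures 102 mm along the composter's x (51 mm either side) and 140 mm along its y, so open fingers fit best side by side along y. It lies towards the front of the lid. Site axes as the composter's.
- flap_front (a joint): Front one of the two sprung grey flap leaves that fill the mouth and meet in its middle, top face 14 mm below the lid's top. Each is 50 mm long, hinged at the mouth's front or rear edge; 0 = shut, level; grows (rad) as it swings down into the bin, to 1.4. They carry a jar's or tomato's weight and spring shut by themselves.
- flap_rear (a joint): Rear flap leaf, the mirror image. A push on a tomato at the middle of the mouth takes about 4 N to start and up to about 12 N; pushed from above, it drops through once its top is 45 to 50 mm below the lid's top. Let go earlier, it is squeezed back up or stays wedged between the leaves.
- lever (a joint): Orange lock lever at the middle of the composter's front. 0 = open, paddle 36 degrees up (sprung: comes back if let go early); grows (rad) as it is pressed down. At 0.76 a sprung bolt snaps over its pin and it then rests at about 0.73 by itself; stop at 0.79. Down, its steel tongues keep the flap from opening; it cannot be let up again.
- lever_press (a point): Point to press, straight down, on the open lever's paddle: 62 mm in front of the composter's front face (-x), 243 mm above the worktop. The paddle's surface there goes down about 42 mm to latch, 44 mm to the stop, with up to about 10 N. Paddle 40 mm wide; its pivot is 50 mm nearer the composter, 207 mm up. It does not move with the lever.
- spice_jar: Spice jar with black cap, round, 41 mm across, 105 mm tall, 0.11 kg, left standing on the flap in the composter's mouth. Origin: centre of its underside; z along its axis, up.
- spice_tray: Low wooden spice tray on the worktop, 210 mm long (its x) by 68 mm wide (y), rim 18 mm high, inside 56 mm wide, floor 6 mm above the worktop; fixed. Origin: centre of its underside.
- tray_space (a point): Middle of the empty end of the spice tray, on its floor: 60 mm from the tray's centre towards its -x end (the end nearest the robot). Site axes as the tray's.
- jar_mid: Other spice jar, 41 mm across, 105 mm tall, standing near the middle of the tray, 15 mm beyond its centre. Stays there.
- jar_end: Other spice jar, same size, standing at the far end of the tray, 70 mm beyond its centre. Stays there.
- baking_tray: Flat aluminium baking tray on the worktop, 290x420 mm, rim 18 mm high and 4 mm thick, floor 4 mm above the worktop; fixed; the spoiled tomatoes lie in it. Origin: centre of its underside.
- tomato_1: Spoiled red tomato, 58x59x60 mm, about 0.1 kg, lying in the baking tray if present. Origin: centre of its underside as first laid down; its own z points up through the middle, which lies half its height along that z (soft; it may roll a little).
- tomato_2: Spoiled red tomato, 60x59x51 mm, about 0.1 kg, lying in the baking tray if present. Origin: centre of its underside as first laid down; its own z points up through the middle, which lies half its height along that z (soft; it may roll a little).
- tomato_3: Spoiled red tomato, 48x60x49 mm, about 0.1 kg, lying in the baking tray if present. Origin: centre of its underside as first laid down; its own z points up through the middle, which lies half its height along that z (soft; it may roll a little).
- tomato_4: Spoiled red tomato, 49x52x44 mm, about 0.1 kg, lying in the baking tray if present. Origin: centre of its underside as first laid down; its own z points up through the middle, which lies half its height along that z (soft; it may roll a little).
- tomato_5: Spoiled red tomato, 62x57x54 mm, about 0.1 kg, lying in the baking tray if present. Origin: centre of its underside as first laid down; its own z points up through the middle, which lies half its height along that z (soft; it may roll a little).
- tomato_6: Spoiled red tomato, 50x51x46 mm, about 0.1 kg, lying in the baking tray if present. Origin: centre of its underside as first laid down; its own z points up through the middle, which lies half its height along that z (soft; it may roll a little).
- onion_a: Good brown onion, 61x63x68 mm, on the worktop; stays where it is. Origin: underside.
- lime: Good green lime, 51x47x45 mm, on the worktop; stays where it is. Origin: underside.
Things that resemble listed ones, but are neither listed nor needed, are in the scene too. Leave any pink look-alike of the spice_jar alone.

How it is judged:
By the outcome, as a careful person would: the job done as asked, in the order asked, and still so for the second after the job is handed in, with the robot touching nothing.
Of tomato_1, tomato_2, tomato_3, tomato_4, tomato_5, tomato_6 only 4 to 6 are there at a start; the rules pass over those that are not, and their reading is None.
At some moment in a run one of tomato_1, tomato_2, tomato_3, tomato_4, tomato_5, tomato_6 may be knocked a few centimetres aside while the robot is not near it.
It also fails if it takes over 210 s, if anything falls off the work surface, if the arm or the gripper's body presses on something with over 40 N, if the wrist force passes 120 N, or if a joint passes its speed limit or range.

## Working session

There is one attempt and no reset: what is moved stays moved. The work goes in short steps, Python scripts to look and compute and a tool call to move; the robot and the scene stay as the last step left them, time stands still between calls to the robot, and variables do not carry over. Pictures are saved under pics/ and viewed, at most 14 in all, crops included, and the job is handed in when it is done.

Besides the shell and the picture viewer there is one more tool, called after "Request:" as name(argument=value, ...), one argument or row to a line, values as JSON. drive_tool: Moves the arm, as the interface text tells. Its arguments: {"type":"object","properties":{"moves":{"type":"array","items":{"type":"object","properties":{"delta_pos":{"type":"array","items":{"type":"number"}},"turn":{"type":"number"},"claw":{"type":"number"}}}}},"required":["moves"]}

```bash
ls; mkdir -p pics
cat > h.py <<'E'
import numpy as np, cv2
from station import monitor, cams, ticket
def cap(n):
    c=cams.capture(n); f=192/np.tan(np.radians(c["vertical_fov"])/2)
    c["K"]=np.array([[f,0,c["cx"]],[0,f,c["cy"]],[0,0,1]]); c["D"]=np.array(c["dist"],float); return c
def world(c):
    h,w=c["range_z"].shape; u,v=np.meshgrid(np.arange(w),np.arange(h))
    p=cv2.undistortPoints(np.stack([u,v],-1).reshape(-1,1,2).astype(np.float64),c["K"],c["D"]).reshape(h,w,2)
    z=c["range_z"][...,None]; P=np.concatenate([p*z,z],-1); E=np.array(c["extrinsics"])
    W=P@E[:3,:3].T+E[:3,3]; W[c["range_z"]==0]=np.nan; return W
def save(n,img,s=1): cv2.imwrite("pics/"+n,cv2.resize(img[...,::-1],None,fx=s,fy=s,interpolation=cv2.INTER_CUBIC))
E
python3 - <<'E'
from h import *
for n in("scene","side"):
    c=cap(n); save(n+"0.png",c["color"],1.5); np.savez("/tmp/"+n+"0.npz",W=world(c),C=c["color"]); print(np.round(c["extrinsics"],3),c["D"],c["vertical_fov"])
print(monitor.sense())
E
```

```text
pics
[[-0.573 -0.506  0.645 -0.623]
 [-0.819  0.348 -0.456  0.781]
 [ 0.006 -0.789 -0.614  1.266]
 [ 0.     0.     0.     1.   ]] [-0.06585833  0.          0.          0.          0.        ] 42.2635565839487
[[-0.154 -0.702  0.695 -0.481]
 [-0.988  0.119 -0.1    0.098]
 [-0.012 -0.702 -0.712  1.239]
 [ 0.     0.     0.     1.   ]] [0.05207047 0.         0.         0.         0.        ] 43.37413530287832
{'time_s': 0.1, 'joints': array([-5.71473796e+01,  2.20867754e+01,  3.86880884e-01, -2.48255514e-02,
       -6.84105558e+01, -1.48194267e+01]), 'joint_velocities': array([-0.0204091 , -0.16364732,  0.08766704,  0.15241092, -0.00457425,
        0.02374563]), 'effort': array([-4.67619120e-04, -3.91690135e+01,  1.87935466e+01,  4.23190221e+00,
        1.34696023e-02, -7.45561897e-05]), 'tcp_pos': array([ 0.19335607, -0.59377108,  0.22156087]), 'ee_rot': array([[-9.50926757e-01, -3.09415260e-01, -7.07276022e-04],
       [-3.09416051e-01,  9.50924986e-01,  1.83794897e-03],
       [ 1.03876983e-04,  1.96659741e-03, -9.99998061e-01]]), 'wrist_force': array([0.47203508, 0.2874983 , 0.37301502]), 'moment': array([-0.03079178, -0.03054405,  0.03439083]), 'gripper_force': 0.0, 'gripper_width': 1.0022429670885686}
```

View pics/scene0.png

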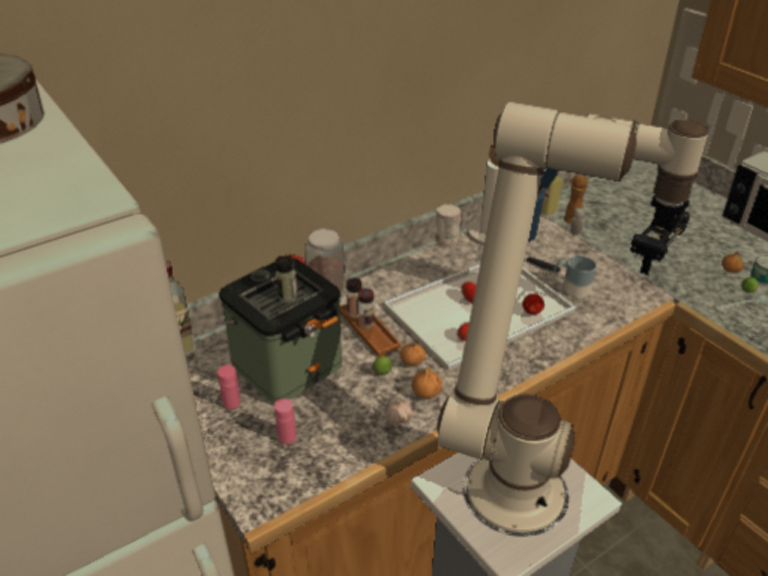

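View pics/side0.png

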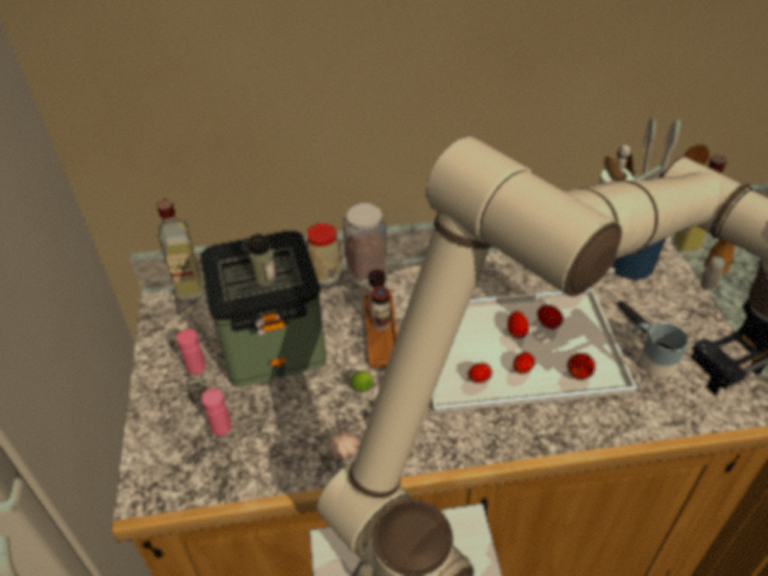

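Side view: the five tomatoes sit at (480,372), (524,362), (581,366), (518,324) and (549,316). The jar on the flap is at (262,258); the pink look-alikes at (190,352) and (215,412) are to be left alone, as are the tray jars at (376,285) and (380,305), the red-lidded jar at (322,250) and the big jar at (365,240). The jar at (262,258), dark cap and standing in the mouth, is the one I want.

```bash
cat > m.py <<'E'
from h import *
def red(C):
    h=cv2.cvtColor(C,cv2.COLOR_RGB2HSV); return (((h[...,0]<6)|(h[...,0]>174))&(h[...,1]>190)&(h[...,2]>60))
def toms(W,C):
    m=red(C)&(W[...,2]>0.006)&(W[...,2]<0.09)&np.isfinite(W[...,2]); n,l,s,c=cv2.connectedComponentsWithStats(m.astype(np.uint8))
    out=[]
    for i in range(1,n):
        if s[i,4]<40: continue
        P=W[l==i]; A=np.c_[2*P,np.ones(len(P))]
        x=np.linalg.lstsq(A,(P**2).sum(1),rcond=None)[0]; r=np.sqrt(x[3]+x[:3]@x[:3])
        out.append((x[:3].round(3),r.round(3),P[:,2].max().round(3),P.mean(0).round(3),s[i,4],c[i].round()))
    return out
E
python3 - <<'E'
from m import *
allW=[]
for n in("scene","side"):
    d=np.load(f"/tmp/{n}0.npz");W,C=d["W"],d["C"]
    print(n); [print(*t) for t in toms(W,C)]
    v=W.reshape(-1,3);c=C.reshape(-1,3);allW.append((v,c))
    reg=(v[:,0]>.3)&(v[:,0]<1.1)&(v[:,1]>0.05)&(v[:,1]<.7)
    L=v[reg&(abs(v[:,2]-.235)<.006)&(c.max(1)<70)]
    r=cv2.minAreaRect(L[:,:2].astype(np.float32)); print("lid",len(L),r,cv2.boxPoints(r).round(3).tolist())
    hull=cv2.minAreaRect
    ctr=np.array(r[0]); 
    F=v[reg&(abs(v[:,2]-.221)<.005)&(np.hypot(*(v[:,:2]-ctr).T)<.09)]
    r2=cv2.minAreaRect(F[:,:2].astype(np.float32)); print("flap",len(F),r2,np.median(F,0))
    J=v[reg&(v[:,2]>.26)&(v[:,2]<.4)&(np.hypot(*(v[:,:2]-ctr).T)<.1)]; print("jar",len(J),J.mean(0),J.max(0),J.min(0))
    T=J[J[:,2]>J[:,2].max()-.006]; print("cap",cv2.minEnclosingCircle(T[:,:2].astype(np.float32)))
    hs=cv2.cvtColor(C,cv2.COLOR_RGB2HSV).reshape(-1,3)
    O=v[reg&(hs[:,0]>6)&(hs[:,0]<16)&(hs[:,1]>200)&(v[:,2]>.12)]; print("lever",len(O),O.mean(0),O.max(0),O.min(0))
    wd=v[(hs[:,0]>4)&(hs[:,0]<18)&(hs[:,1]>150)&(v[:,2]>.002)&(v[:,2]<.022)&(v[:,0]>.45)&(v[:,0]<1.1)&(v[:,1]>0)&(v[:,1]<.4)]
    r=cv2.minAreaRect(wd[:,:2].astype(np.float32)); print("spice tray",len(wd),r,cv2.boxPoints(r).round(3).tolist())
    sv=v[(v[:,2]>.07)&(v[:,2]<.13)&(v[:,0]>.45)&(v[:,0]<1.)&(v[:,1]>0.02)&(v[:,1]<.24)]; print("sj",len(sv),sv.mean(0))
# height map top view
img=np.zeros((600,800,3),np.uint8); zb=np.full((600,800),-9.)
for v,c in allW:
    for p,q in zip(v,c):
        if not np.isfinite(p[0]) or p[2]>.40: continue
        a=int(590-(p[0]-.3)*700); b=int(400-(p[1]-0.1)*700)
        if 0<=a<600 and 0<=b<800 and p[2]>zb[a,b]:
            zb[a,b]=p[2]; img[a,b]=q
img=cv2.dilate(img,np.ones((2,2)))
save("top.png",img)
E
```

```text
scene
[ 0.531 -0.323  0.04 ] 0.017 0.059 [ 0.531 -0.318  0.045] 68 [312. 193.]
[ 0.392 -0.421  0.044] 0.02 0.071 [ 0.389 -0.417  0.048] 116 [355. 202.]
lid 1482 ((0.5712908506393433, 0.20546387135982513), (0.25386905670166016, 0.21807073056697845), 7.820013999938965) [[0.4309999942779541, 0.29600000381469727], [0.46000000834465027, 0.07999999821186066], [0.7120000123977661, 0.11500000208616257], [0.6819999814033508, 0.3310000002384186]]
flap 449 ((0.5631566643714905, 0.19773057103157043), (0.1605413556098938, 0.1329982578754425), 9.006779670715332) [0.58210531 0.22073965 0.22139992]
jar 268 [0.56633662 0.20215401 0.30063449] [0.5936318  0.22100781 0.3307501 ] [0.55088477 0.17782974 0.26062874]
cap ((0.5729354023933411, 0.19938276708126068), 0.019996175542473793)
lever 68 [0.45844726 0.3238669  0.42861844] [0.53233275 0.65880284 0.85556333] [0.40785232 0.11060835 0.16271972]
spice tray 26 ((0.5229479670524597, 0.0021585728973150253), (0.006099717691540718, 0.06189931556582451), 84.7074966430664) [[0.492000013589859, 0.0020000000949949026], [0.5529999732971191, -0.004000000189989805], 
[... 859 characters left out ...]
.13979172706604004), 4.7654805183410645) [0.60527845 0.23582179 0.22082616]
jar 187 [0.5696211  0.19797816 0.30782656] [0.59588014 0.21536366 0.33050581] [0.55533682 0.17443385 0.26013346]
cap ((0.5748963952064514, 0.1949242651462555), 0.020197993144392967)
lever 63 [0.46919967 0.18403609 0.22735057] [0.76510804 0.20224497 0.26052345] [0.40709818 0.05718174 0.13509949]
spice tray 14 ((0.5186903476715088, 0.0017157737165689468), (0.0029519186355173588, 0.055684637278318405), 89.13107299804688) [[0.4909999966621399, 0.0010000000474974513], [0.546999990940094, -0.0], [0.546999990940094, 0.003000000026077032], [0.4909999966621399, 0.004000000189989805]]
sj 1152 [0.62286971 0.13389438 0.10254642]
```

View pics/top.png

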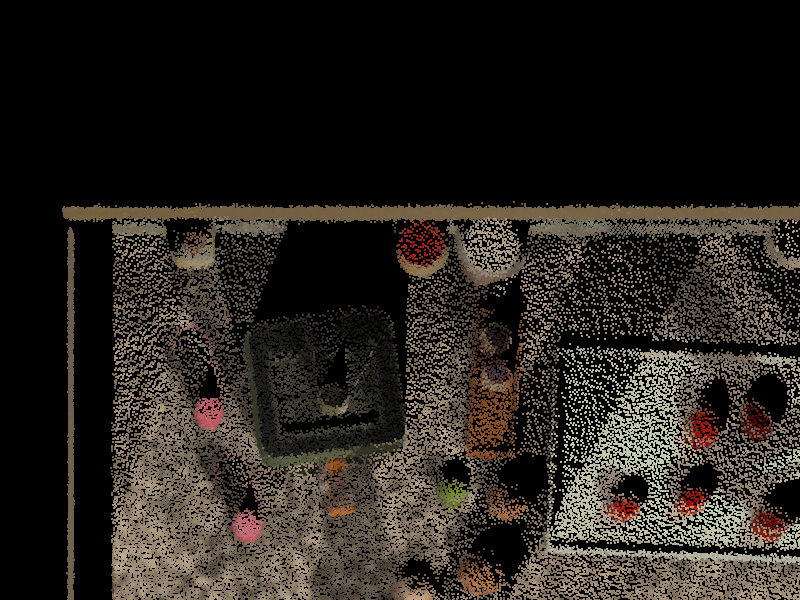

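Request:
drive_tool(
  moves=[
    {"delta_pos": [0, 0, -50], "turn": 0.09},
    {"delta_pos": [0, 0, -50], "turn": 0.09},
    {"delta_pos": [0, 0, -50]},
    {"delta_pos": [0, 0, -40]},
    {"delta_pos": [-28, 50, 0]},
    {"delta_pos": [-28, 50, 0]},
    {"delta_pos": [-28, 50, 0]},
    {"delta_pos": [-28, 50, 0]},
    {"delta_pos": [-28, 50, 0]},
    {"delta_pos": [-28, 50, 0]},
    {"delta_pos": [-28, 50, 0]},
    {"delta_pos": [-28, 50, 0]},
  ],
)

```text
invalid input
```

Request:
drive_tool(
  moves=[
    {"delta_pos": [-28, 50, 0]},
    {"delta_pos": [-28, 50, 0]},
    {"delta_pos": [-28, 50, 0]},
    {"delta_pos": [-28, 50, 0]},
    {"delta_pos": [-28, 50, 0]},
    {"delta_pos": [0, 0, 0]},
    {"delta_pos": [0, 0, 0]},
  ],
)

```text
invalid input
```

Run:
```python
from m import *
s=monitor.sense(); print(s["time_s"],s["tcp_pos"],s["ee_rot"].round(3).tolist(),s["joints"].round(1))
c=cap("wrist"); save("w1.png",c["color"],1.5); W=world(c); np.savez("/tmp/w1.npz",W=W,C=c["color"]); print(np.round(c["extrinsics"],3))
c2=cap("scene"); W2=world(c2); np.savez("/tmp/s1.npz",W=W2,C=c2["color"]);[print(*t) for t in toms(W2,c2["color"])]
```

```text
0.1 [ 0.19335607 -0.59377108  0.22156087] [[-0.951, -0.309, -0.001], [-0.309, 0.951, 0.002], [0.0, 0.002, -1.0]] [-57.1  22.1   0.4  -0.  -68.4 -14.8]
[[-0.309  0.911  0.272  0.119]
 [ 0.951  0.296  0.091 -0.618]
 [ 0.002  0.287 -0.958  0.383]
 [ 0.     0.     0.     1.   ]]
[ 0.533 -0.323  0.04 ] 0.017 0.061 [ 0.531 -0.319  0.045] 70 [313. 193.]
[ 0.393 -0.422  0.044] 0.02 0.069 [ 0.39  -0.418  0.047] 114 [355. 202.]
```

View pics/w1.png

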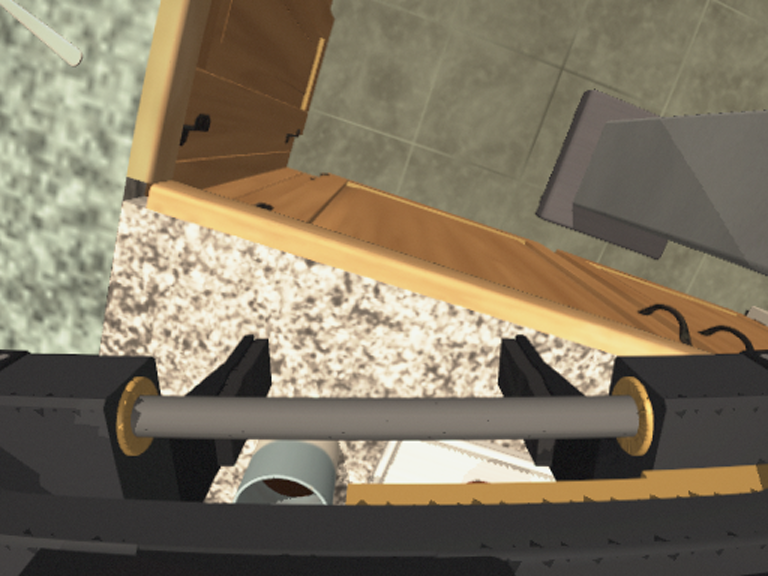

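Request:
drive_tool(
  moves=[
    {"delta_pos": [0, 0, -50], "turn": 0.09, "claw": 1},
    {"delta_pos": [0, 0, -50], "turn": 0.09, "claw": 1},
    {"delta_pos": [0, 0, -50], "turn": 0, "claw": 1},
    {"delta_pos": [0, 0, -40], "turn": 0, "claw": 1},
    {"delta_pos": [-28, 50, 0], "turn": 0, "claw": 1},
    {"delta_pos": [-28, 50, 0], "turn": 0, "claw": 1},
    {"delta_pos": [-28, 50, 0], "turn": 0, "claw": 1},
    {"delta_pos": [-28, 50, 0], "turn": 0, "claw": 1},
    {"delta_pos": [-28, 50, 0], "turn": 0, "claw": 1},
    {"delta_pos": [-28, 50, 0], "turn": 0, "claw": 1},
    {"delta_pos": [-28, 50, 0], "turn": 0, "claw": 1},
    {"delta_pos": [-28, 50, 0], "turn": 0, "claw": 1},
  ],
)

```text
time_s: 1.7
tcp_pos: [0.3618, -0.166, 0.4127]
ee_rot: [[-0.991, -0.134, 0.001], [-0.134, 0.991, 0.0], [-0.001, 0.0, -1.0]]
wrist_force: [1.6, -0.6, 1.5]
gripper_width: 1.0
gripper_force: 0.0
```

Request:
drive_tool(
  moves=[
    {"delta_pos": [-28, 50, 0], "turn": 0, "claw": 1},
    {"delta_pos": [-28, 50, 0], "turn": 0, "claw": 1},
    {"delta_pos": [-28, 50, 0], "turn": 0, "claw": 1},
    {"delta_pos": [-28, 50, 0], "turn": 0, "claw": 1},
    {"delta_pos": [0, 0, 0], "turn": 0, "claw": 1},
    {"delta_pos": [0, 0, 0], "turn": 0, "claw": 1},
  ],
)

```text
time_s: 2.45
tcp_pos: [0.4456, 0.0454, 0.4124]
ee_rot: [[-0.991, -0.135, -0.001], [-0.135, 0.991, -0.0], [0.001, -0.0, -1.0]]
wrist_force: [0.3, 0.1, 0.3]
gripper_width: 1.001
gripper_force: 0.0
```

Run:
```python
from m import *
s=monitor.sense(); print(s["time_s"],s["tcp_pos"],s["ee_rot"].round(3).tolist(),s["joints"].round(1))
for n in("scene","side"):
    c2=cap(n); W2=world(c2); C=c2["color"]; np.savez(f"/tmp/{n}1.npz",W=W2,C=C);save(n+"1.png",C,1.5)
    [print(*t) for t in toms(W2,C)]
```

```text
2.45 [0.44563485 0.04540407 0.41239301] [[-0.991, -0.135, -0.001], [-0.135, 0.991, -0.0], [0.001, -0.0, -1.0]] [  26.7   -0.3   -1.2    0.   -89.1 -109. ]
[ 0.541 -0.403  0.039] 0.02 0.06 [ 0.538 -0.399  0.044] 104 [326. 186.]
[ 0.528 -0.328  0.036] 0.02 0.057 [ 0.524 -0.324  0.043] 102 [314. 194.]
[ 0.424 -0.311  0.038] 0.015 0.054 [ 0.421 -0.308  0.042] 61 [329. 209.]
[ 0.414 -0.213  0.037] 0.014 0.054 [ 0.412 -0.212  0.04 ] 67 [311. 220.]
[ 0.541 -0.408  0.038] 0.021 0.061 [ 0.536 -0.405  0.047] 159 [366. 211.]
[ 0.528 -0.331  0.035] 0.021 0.06 [ 0.523 -0.327  0.045] 155 [344. 217.]
[ 0.426 -0.315  0.036] 0.016 0.053 [ 0.423 -0.315  0.043] 108 [349. 241.]
[ 0.395 -0.428  0.041] 0.022 0.065 [ 0.388 -0.425  0.052] 184 [387. 244.]
[ 0.418 -0.217  0.033] 0.017 0.051 [ 0.412 -0.217  0.041] 117 [320. 248.]
```

View pics/side1.png

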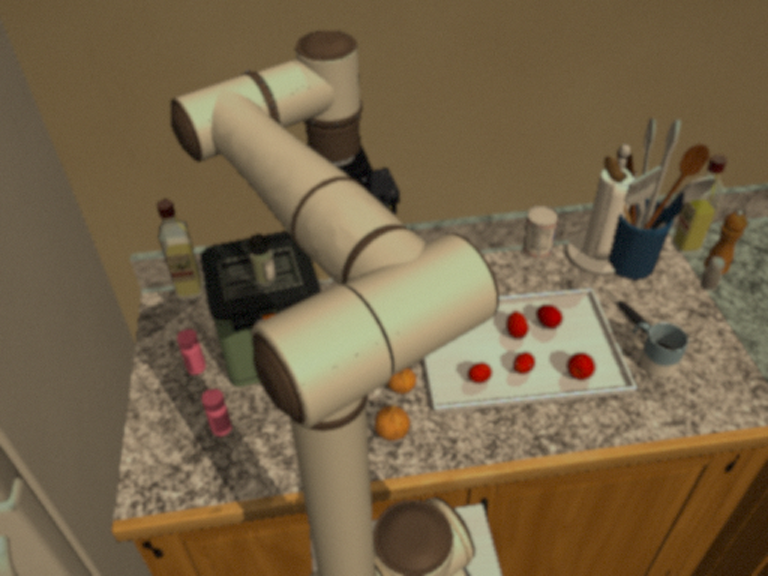

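Side view: the baking tray is now fully visible, with exactly five tomatoes at (480,372), (524,362), (581,366), (517,325) and (549,316). Next I'll get the composter pose, jar and spice tray.

Run:
```python
from m import *
V=[];Cc=[]
for f in("scene0","side0"):
    d=np.load(f"/tmp/{f}.npz");V.append(d["W"].reshape(-1,3));Cc.append(d["C"].reshape(-1,3))
    v=V[-1];c=Cc[-1]
    near=(np.hypot(v[:,0]-.575,v[:,1]-.205)<.17)
    L=v[near&(abs(v[:,2]-.235)<.005)&(c.max(1)<90)]
    # front and side edges: rotate by candidate yaw, take robust extents
    best=None
    for yaw in np.radians(np.arange(2,14,.25)):
        R=np.array([[np.cos(yaw),np.sin(yaw)],[-np.sin(yaw),np.cos(yaw)]]); q=L[:,:2]@R.T
        lo=np.percentile(q,1,0);hi=np.percentile(q,99,0); a=np.prod(hi-lo)
        if best is None or a<best[0]: best=(a,np.degrees(yaw),lo,hi,R)
    a,y,lo,hi,R=best; print(f,"yaw",y,"ext",(hi-lo).round(4),"ctr",((lo+hi)/2@R).round(4))
    q=v[:,:2]@R.T; qq=q-(lo+hi)/2
    F=qq[near&(abs(v[:,2]-.221)<.004)&(abs(qq[:,0])<.085)&(abs(qq[:,1])<.09)]; print(" flap ext in comp",np.percentile(F,[2,98],axis=0).round(4).tolist())
    hs=cv2.cvtColor(c[None],cv2.COLOR_RGB2HSV)[0]
    O=near&(hs[:,0]>5)&(hs[:,0]<18)&(hs[:,1]>180)&(v[:,2]>.18)&(v[:,2]<.275); print(" lever",np.c_[qq[O],v[O,2]].mean(0).round(3),np.c_[qq[O],v[O,2]].min(0).round(3),np.c_[qq[O],v[O,2]].max(0).round(3), "world y-line",)
    for (jx,jy) in ((.606,-.037),(.66,-.037)):
        T=v[(abs(v[:,2]-.11)<.006)&(np.hypot(v[:,0]-jx,v[:,1]-jy)<.03)]
        if len(T)>5: print(" jar",len(T),cv2.minEnclosingCircle(T[:,:2].astype(np.float32)))
    w=v[(hs[:,0]>4)&(hs[:,0]<18)&(hs[:,1]>130)&(abs(v[:,0]-.6)<.16)&(abs(v[:,1]+.03)<.06)&(abs(v[:,2]-.016)<.012)]
    r=cv2.minAreaRect(w[:,:2].astype(np.float32)); print(" tray",len(w),cv2.boxPoints(r).round(3).tolist(),r)
```

```text
scene0 yaw 8.0 ext [0.2049 0.2118] ctr [0.5897 0.2085]
 flap ext in comp [[-0.0393, -0.0708], [0.047, 0.0568]]
 lever [-0.156  0.003  0.247] [-0.183 -0.019  0.212] [-0.102  0.022  0.267] world y-line
 jar 61 ((0.6071953773498535, -0.038949910551309586), 0.024896252900362015)
 jar 64 ((0.657501220703125, -0.037918418645858765), 0.025722038000822067)
 tray 401 [[0.4860000014305115, -0.06400000303983688], [0.6980000138282776, -0.07599999755620956], [0.7020000219345093, -0.004000000189989805], [0.49000000953674316, 0.00800000037997961]] ((0.5941216945648193, -0.03405119106173515), (0.07260642200708389, 0.21201540529727936), 86.76970672607422)
side0 yaw 7.499999999999999 ext [0.2057 0.2139] ctr [0.589  0.2077]
 flap ext in comp [[-0.0419, -0.0662], [0.0459, 0.0667]]
 lever [-0.149 -0.002  0.24 ] [-0.182 -0.026  0.201] [-0.097  0.016  0.262] world y-line
 jar 97 ((0.6065002679824829, -0.0373627245426178), 0.023827090859413147)
 jar 90 ((0.6596078276634216, -0.03842921555042267), 0.022890865802764893)
 tray 460 [[0.4830000102519989, -0.06199999898672104], [0.6980000138282776, -0.07699999958276749], [0.7020000219345093, -0.009999999776482582], [0.4880000054836273, 0.004000000189989805]] ((0.5926660895347595, -0.03611714020371437), (0.06654758751392365, 0.21490710973739624), 86.04997253417969)
```

Request:
drive_tool(
  moves=[
    {"delta_pos": [-37, 33.3, 0], "turn": 0, "claw": 1},
    {"delta_pos": [-37, 33.3, 0], "turn": 0, "claw": 1},
    {"delta_pos": [-37, 33.3, 0], "turn": 0, "claw": 1},
    {"delta_pos": [-37, 33.4, 0], "turn": 0, "claw": 1},
    {"delta_pos": [0, 0, 44], "turn": 0, "claw": 1},
    {"delta_pos": [0, 0, 44], "turn": 0, "claw": 1},
    {"delta_pos": [0, 0, 44], "turn": 0, "claw": 1},
    {"delta_pos": [0, 0, 0], "turn": 0, "claw": 1},
  ],
)

```text
time_s: 3.55
tcp_pos: [0.573, 0.1952, 0.2774]
ee_rot: [[-0.991, -0.132, -0.007], [-0.132, 0.991, -0.004], [0.007, -0.003, -1.0]]
wrist_force: [0.2, -0.3, 2.2]
gripper_width: 1.002
gripper_force: 0.0
```

Run:
```python
from m import *
y=np.radians(7.8);R=np.array([[np.cos(y),np.sin(y)],[-np.sin(y),np.cos(y)]])
for f in("scene0","side0"):
    d=np.load(f"/tmp/{f}.npz");v=d["W"].reshape(-1,3); q=(v[:,:2]-[.5893,.2083])@R.T
    for a,b in((-.06,-.02),(.02,.06)):
        for z0 in(.235,.221):
            s=q[(abs(v[:,2]-z0)<.004)&(q[:,1]>a)&(q[:,1]<b)&(abs(q[:,0])<.12)]
            print(f,a,z0,np.histogram(s[:,0],np.arange(-.11,.12,.01))[0])
    s=q[(abs(v[:,2]-.235)<.004)&(abs(q[:,0])<.04)&(abs(q[:,1])<.12)]; print("y lid",np.histogram(s[:,1],np.arange(-.12,.121,.01))[0])
c=cap("side"); save("j1.png",c["color"][100:260,100:300],3)
```

```text
scene0 -0.06 0.235 [ 6 21 21 17 20  5  0  0  0  0  0  0  0  0  0  1  2  9  9 10 11  7]
scene0 -0.06 0.221 [16  8  0  0  0  0  5 15 16 13  7  6  2  0  0  1  0  0  0  0  0  0]
scene0 0.02 0.235 [ 2 23 16 21 22 11  0  0  0  0  0  0  0  0  1 21 15 16 19 19 15  5]
scene0 0.02 0.221 [20 15  0  0  0  0  2 13 22 18 20 18 19 16 14 14  1  0  0  0  0  0]
y lid [ 0 24 33 38 34  8  0  0  0  0  5  4  8  1  1  0  0  0  3 37 44 44 29  0]
side0 -0.06 0.235 [19 30 37 31 33  5  0  1  4  0  0  0  0  0  1 19 13 13 16 14 17  6]
side0 -0.06 0.221 [24  8  0  0  0  0  9 30 24 22 19 20 18 18 17 11  0  0  0  0  0  0]
side0 0.02 0.235 [25 35 35 30 40  2  0  0  0  0  0  0  0  0  4 29 28 27 25 28 25 10]
side0 0.02 0.221 [33  5  0  0  0  0  9 29 31 29 24 30 26 30 32 22  1  0  0  0  0  0]
y lid [ 0 48 61 53 41  2  0  1  1  4  7  6  7  0  1  2  0  1  0 51 58 60 50  0]
```

View pics/j1.png

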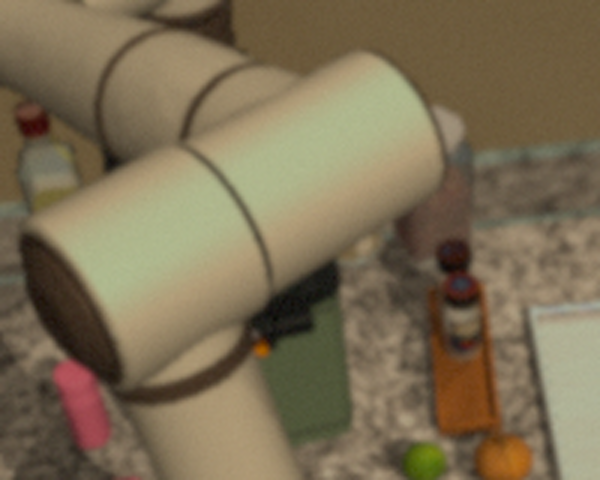

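The arm hides the jar here, and the empty end of the spice tray is clear at (465,400). I'll close on the jar and let the grip reading check it.

Request:
drive_tool(
  moves=[
    {"delta_pos": [0, 0, 0], "turn": 0, "claw": 0},
    {"delta_pos": [0, 0, 0], "turn": 0, "claw": 0},
    {"delta_pos": [0, 0, 0], "turn": 0, "claw": 0},
    {"delta_pos": [0, 0, 0], "turn": 0, "claw": 0},
    {"delta_pos": [0, 0, 0], "turn": 0, "claw": 0},
    {"delta_pos": [0, 0, 0], "turn": 0, "claw": 0},
  ],
)

```text
time_s: 4.35
tcp_pos: [0.5746, 0.1974, 0.2806]
ee_rot: [[-0.991, -0.135, -0.0], [-0.135, 0.991, -0.0], [0.0, -0.0, -1.0]]
wrist_force: [0.2, -0.4, 0.3]
gripper_width: 0.46
gripper_force: 30.0
```

Request:
drive_tool(
  moves=[
    {"delta_pos": [0, 0, -35], "turn": 0.0, "claw": 0},
    {"delta_pos": [0, 0, -35], "turn": 0.0, "claw": 0},
    {"delta_pos": [0, 0, 0], "turn": 0.0975, "claw": 0},
    {"delta_pos": [0, 0, 0], "turn": 0.0975, "claw": 0},
    {"delta_pos": [5, -38, 0], "turn": 0, "claw": 0},
    {"delta_pos": [5, -39, 0], "turn": 0, "claw": 0},
    {"delta_pos": [5, -39, 0], "turn": 0, "claw": 0},
    {"delta_pos": [5, -39, 0], "turn": 0, "claw": 0},
    {"delta_pos": [4, -39, 0], "turn": 0, "claw": 0},
    {"delta_pos": [4, -38, 0], "turn": 0, "claw": 0},
    {"delta_pos": [0, 0, 0], "turn": 0, "claw": 0},
  ],
)

```text
time_s: 5.72
tcp_pos: [0.532, -0.0344, 0.3505]
ee_rot: [[-0.998, 0.063, -0.0], [0.063, 0.998, -0.0], [0.0, -0.0, -1.0]]
wrist_force: [-0.5, -0.1, -1.3]
gripper_width: 0.463
gripper_force: 30.0
```

Request:
drive_tool(
  moves=[
    {"delta_pos": [0, 0, 45], "turn": 0, "claw": 0},
    {"delta_pos": [0, 0, 45], "turn": 0, "claw": 0},
    {"delta_pos": [0, 0, 45], "turn": 0, "claw": 0},
    {"delta_pos": [0, 0, 45], "turn": 0, "claw": 0},
    {"delta_pos": [0, 0, 35], "turn": 0, "claw": 0},
    {"delta_pos": [0, 0, 0], "turn": 0, "claw": 0},
    {"delta_pos": [0, 0, 0], "turn": 0, "claw": 0},
  ],
)

```text
time_s: 6.6
tcp_pos: [0.534, -0.0319, 0.1369]
ee_rot: [[-0.998, 0.059, 0.003], [0.059, 0.998, -0.0], [-0.003, 0.0, -1.0]]
wrist_force: [1.3, 0.4, -1.0]
gripper_width: 0.461
gripper_force: 30.0
```

Run:
```python
from m import *
a=cap("scene");b=cap("side")
i=np.hstack([cv2.resize(x["color"][140:300,l:l+160],None,fx=2.4,fy=2.4) for x,l in((a,170),(b,180))]); save("p1.png",i)
W=world(a)
```

```text
(no output)
```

View pics/p1.png

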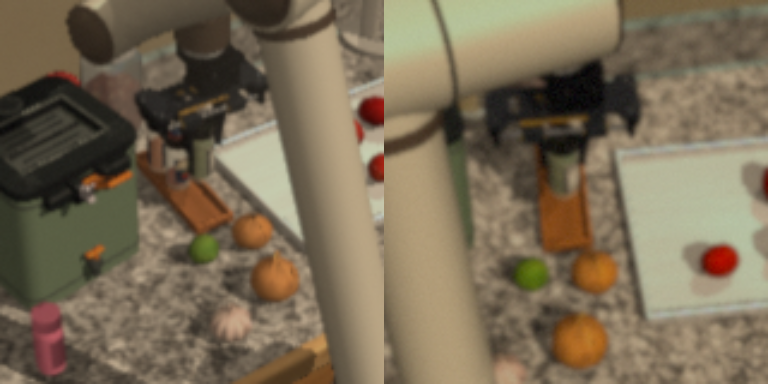

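The jar hangs upright above the tray's empty end (scene crop (200,160), side crop (563,175)), and the flap is shut. Lowering.

Request:
drive_tool(
  moves=[
    {"delta_pos": [0, 0, 30], "turn": 0, "claw": 0},
    {"delta_pos": [0, 0, 25], "turn": 0, "claw": 0},
    {"delta_pos": [0, 0, 8], "turn": 0, "claw": 0},
    {"delta_pos": [0, 0, 0], "turn": 0, "claw": 0},
    {"delta_pos": [0, 0, 3], "turn": 0, "claw": 0},
    {"delta_pos": [0, 0, 2], "turn": 0, "claw": 0},
    {"delta_pos": [0, 0, 0], "turn": 0, "claw": 0},
    {"delta_pos": [0, 0, 0], "turn": 0, "claw": 0},
  ],
)

```text
time_s: 7.7
tcp_pos: [0.5328, -0.0325, 0.0678]
ee_rot: [[-0.998, 0.06, 0.0], [0.06, 0.998, 0.0], [-0.0, 0.0, -1.0]]
wrist_force: [0.4, -0.1, -0.7]
gripper_width: 0.462
gripper_force: 30.0
```

Request:
drive_tool(
  moves=[
    {"delta_pos": [0, 0, 1], "turn": 0, "claw": 0},
    {"delta_pos": [0, 0, 1], "turn": 0, "claw": 0},
    {"delta_pos": [0, 0, 0], "turn": 0, "claw": 0},
  ],
)

```text
time_s: 8.07
tcp_pos: [0.5327, -0.0325, 0.0655]
ee_rot: [[-0.998, 0.06, -0.0], [0.06, 0.998, -0.0], [0.0, -0.0, -1.0]]
wrist_force: [-0.3, -0.2, -1.1]
gripper_width: 0.463
gripper_force: 30.0
```

Request:
drive_tool(
  moves=[
    {"delta_pos": [0, 0, 1], "turn": 0, "claw": 0},
    {"delta_pos": [0, 0, 0], "turn": 0, "claw": 0},
    {"delta_pos": [0, 0, 0], "turn": 0, "claw": 0.6},
    {"delta_pos": [0, 0, 0], "turn": 0, "claw": 0.8},
    {"delta_pos": [0, 0, 0], "turn": 0, "claw": 1},
    {"delta_pos": [0, 0, 0], "turn": 0, "claw": 1},
    {"delta_pos": [0, 0, -40], "turn": 0, "claw": 1},
    {"delta_pos": [0, 0, -50], "turn": 0, "claw": 1},
    {"delta_pos": [0, 0, -60], "turn": 0, "claw": 1},
    {"delta_pos": [0, 0, -60], "turn": 0, "claw": 1},
  ],
)

```text
time_s: 9.32
tcp_pos: [0.5323, -0.0325, 0.2764]
ee_rot: [[-0.998, 0.06, -0.0], [0.06, 0.998, -0.0], [0.0, -0.0, -1.0]]
wrist_force: [0.8, -0.1, -0.8]
gripper_width: 0.996
gripper_force: 0.0
```

Jar released. Next is the tomato at (0.417,-0.216).

Request:
drive_tool(
  moves=[
    {"delta_pos": [0, 0, 0], "turn": -0.0975, "claw": 0.95},
    {"delta_pos": [0, 0, 0], "turn": -0.0975, "claw": 0.95},
    {"delta_pos": [34.6, -41.6, 0], "turn": 0, "claw": 0.95},
    {"delta_pos": [34.6, -41.6, 0], "turn": 0, "claw": 0.95},
    {"delta_pos": [34.6, -41.6, 0], "turn": 0, "claw": 0.95},
    {"delta_pos": [34.6, -41.6, 0], "turn": 0, "claw": 0.95},
    {"delta_pos": [0, 0, 50], "turn": 0, "claw": 0.95},
    {"delta_pos": [0, 0, 50], "turn": 0, "claw": 0.95},
    {"delta_pos": [0, 0, 50], "turn": 0, "claw": 0.95},
    {"delta_pos": [0, 0, 30], "turn": 0, "claw": 0.95},
    {"delta_pos": [0, 0, 0], "turn": 0, "claw": 0.95},
  ],
)

```text
time_s: 10.7
tcp_pos: [0.4161, -0.2157, 0.0926]
ee_rot: [[-0.991, -0.134, -0.006], [-0.134, 0.991, 0.001], [0.006, 0.002, -1.0]]
wrist_force: [0.2, -0.0, 0.9]
gripper_width: 0.949
gripper_force: 0.0
```

Run:
```python
from m import *
s=monitor.sense(); print(s["tcp_pos"].round(4))
i=[]
for n in("scene","side","wrist"):
    c=cap(n);W=world(c); print(n);[print(*t) for t in toms(W,c["color"])]
    if n=="scene":
        T=W[(abs(W[...,2]-.108)<.006)&(abs(W[...,1]+.035)<.04)&(W[...,0]>.5)&(W[...,0]<.7)]
        print(len(T)); 
        for x in(.533,.607,.66):
            t=T[abs(T[:,0]-x)<.025]; 
            if len(t)>5: print(cv2.minEnclosingCircle(t[:,:2].astype(np.float32)),t[:,2].max())
    i.append(cv2.resize(c["color"],(400,300)))
save("p2.png",np.hstack([i[0],i[2]]))
```

```text
[ 0.4161 -0.2157  0.0926]
scene
[ 0.395 -0.424  0.043] 0.021 0.068 [ 0.39  -0.419  0.048] 120 [355. 202.]
[ 0.424 -0.311  0.038] 0.014 0.056 [ 0.422 -0.309  0.041] 57 [329. 209.]
196
((0.5318130850791931, -0.03006873093545437), 0.02246953174471855) 0.1136491954352048
((0.6085062026977539, -0.03993669152259827), 0.023182040080428123) 0.11372865806029342
((0.6583349108695984, -0.03655803203582764), 0.024106524884700775) 0.11361636876996273
side
[ 0.542 -0.41   0.036] 0.022 0.06 [ 0.536 -0.404  0.047] 156 [366. 210.]
[ 0.425 -0.316  0.038] 0.015 0.052 [ 0.423 -0.316  0.043] 102 [350. 241.]
[ 0.395 -0.428  0.041] 0.022 0.066 [ 0.389 -0.425  0.051] 189 [387. 244.]
[ 0.416 -0.217  0.035] 0.016 0.051 [ 0.412 -0.217  0.041] 119 [319. 248.]
wrist
[ 0.404 -0.429  0.033] 0.028 0.046 [ 0.4   -0.406  0.035] 845 [  8. 148.]
[ 0.433 -0.317  0.023] 0.025 0.05 [ 0.429 -0.314  0.042] 2706 [121. 204.]
[ 0.426 -0.219  0.022] 0.026 0.049 [ 0.419 -0.221  0.041] 2873 [249. 207.]
```

View pics/p2.png

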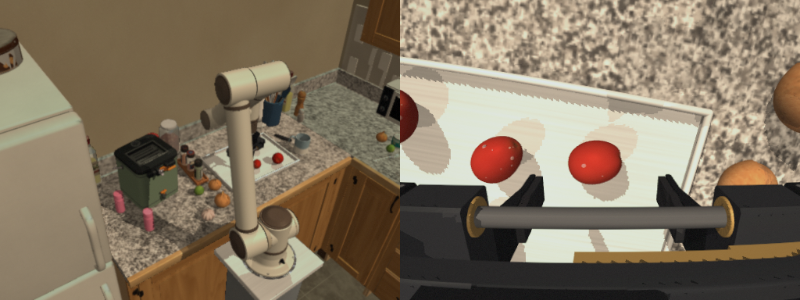

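Left: the jar stands upright in the tray (its top is level with the other two). Right (wrist): tomatoes at (497,160) and (595,162), good enough to grasp after a small shift.

Request:
drive_tool(
  moves=[
    {"delta_pos": [-8, -2.5, 0], "turn": 0, "claw": 0.95},
    {"delta_pos": [0, 0, 40], "turn": 0, "claw": 0.95},
    {"delta_pos": [0, 0, 30], "turn": 0, "claw": 0.95},
    {"delta_pos": [0, 0, 9], "turn": 0, "claw": 0.95},
    {"delta_pos": [0, 0, 0], "turn": 0, "claw": 0.6},
    {"delta_pos": [0, 0, 0], "turn": 0, "claw": 0.3},
    {"delta_pos": [0, 0, 0], "turn": 0, "claw": 0},
    {"delta_pos": [0, 0, 0], "turn": 0, "claw": 0},
    {"delta_pos": [0, 0, 0], "turn": 0, "claw": 0},
    {"delta_pos": [0, 0, 0], "turn": 0, "claw": 0},
  ],
)

```text
time_s: 12.1
tcp_pos: [0.427, -0.2176, 0.0164]
ee_rot: [[-0.991, -0.135, 0.002], [-0.135, 0.991, -0.001], [-0.002, -0.001, -1.0]]
wrist_force: [0.3, 0.1, 4.8]
gripper_width: 0.609
gripper_force: 30.0
```

Request:
drive_tool(
  moves=[
    {"delta_pos": [0, 0, -30], "turn": 0, "claw": 0},
    {"delta_pos": [0, 0, -50], "turn": 0, "claw": 0},
    {"delta_pos": [0, 0, -55], "turn": 0, "claw": 0},
    {"delta_pos": [0, 0, -55], "turn": 0, "claw": 0},
    {"delta_pos": [0, 0, -55], "turn": 0, "claw": 0},
    {"delta_pos": [0, 0, -55], "turn": 0, "claw": 0},
    {"delta_pos": [-26, 50, 0], "turn": 0, "claw": 0},
    {"delta_pos": [-26, 50, 0], "turn": 0, "claw": 0},
    {"delta_pos": [-26, 50, 0], "turn": 0, "claw": 0},
    {"delta_pos": [-26, 50, 0], "turn": 0, "claw": 0},
    {"delta_pos": [-26, 50, 0], "turn": 0, "claw": 0},
    {"delta_pos": [-26, 50, 0], "turn": 0, "claw": 0},
  ],
)

```text
time_s: 13.6
tcp_pos: [0.5402, 0.1028, 0.315]
ee_rot: [[-0.991, -0.135, -0.001], [-0.135, 0.991, 0.0], [0.001, 0.0, -1.0]]
wrist_force: [0.2, -0.2, -0.3]
gripper_width: 0.605
gripper_force: 30.0
```

Request:
drive_tool(
  moves=[
    {"delta_pos": [-27, 50, 0], "turn": 0, "claw": 0},
    {"delta_pos": [-28, 50, 0], "turn": 0, "claw": 0},
    {"delta_pos": [0, 0, 0], "turn": 0, "claw": 0},
    {"delta_pos": [0, 0, 0], "turn": 0, "claw": 0},
  ],
)

```text
time_s: 14.1
tcp_pos: [0.581, 0.2074, 0.3146]
ee_rot: [[-0.991, -0.135, -0.002], [-0.135, 0.991, -0.001], [0.002, -0.001, -1.0]]
wrist_force: [0.3, -0.5, -0.1]
gripper_width: 0.602
gripper_force: 30.0
```

Run:
```python
from m import *
s=monitor.sense(); print(s["tcp_pos"].round(4))
i=[]
for n in("scene","wrist"):
    c=cap(n); i.append(cv2.resize(c["color"][60:252,80:336] if n=="scene" else c["color"],(400,300)))
save("p3.png",np.hstack(i))
```

```text
[0.581  0.2074 0.3146]
```

View pics/p3.png

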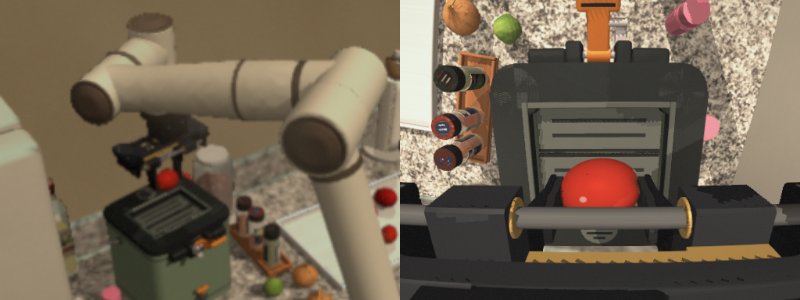

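Left: the tomato hangs over the mouth. Right (wrist): the mouth spans columns 525–672 with the tomato centred at 600, and the leaves' seam is at row ~152. I'll get the seam position by ray.

Run:
```python
from m import *
c=cap("wrist");W=world(c);y=np.radians(7.7);R=np.array([[np.cos(y),np.sin(y)],[-np.sin(y),np.cos(y)]])
q=(W[...,:2]-[.5893,.2083])@R.T; C=c["color"].astype(int).sum(-1)
for col in(200,256,320):
    print(col);print([(r,*q[r,col].round(3),W[r,col,2].round(3),C[r,col]) for r in range(100,215,5 if col!=256 else 3)])
row=160;print([(k,q[row,k,1].round(3),W[row,k,2].round(3)) for k in range(130,380,10)])
```

```text
200
[(100, np.float64(-0.084), np.float64(-0.042), np.float64(0.234), np.int64(176)), (105, np.float64(-0.08), np.float64(-0.042), np.float64(0.235), np.int64(176)), (110, np.float64(-0.077), np.float64(-0.042), np.float64(0.234), np.int64(168)), (115, np.float64(-0.073), np.float64(-0.043), np.float64(0.234), np.int64(175)), (120, np.float64(-0.069), np.float64(-0.043), np.float64(0.234), np.int64(176)), (125, np.float64(-0.066), np.float64(-0.043), np.float64(0.234), np.int64(174)), (130, np.float64(-0.062), np.float64(-0.043), np.float64(0.235), np.int64(237)), (135, np.float64(-0.058), np.float64(-0.043), np.float64(0.237), np.int64(329)), (140, np.float64(-0.052), np.float64(-0.046), np.float64(0.219), np.int64(237)), (145, np.float64(-0.048), np.float64(-0.046), np.float64(0.22), np.int64(240)), (150, np.float64(-0.044), np.float64(-0.046), np.float64(0.22), np.int64(239)), (155, np.float64(-0.04), np.float64(-0.046), np.float64(0.221), np.int64(169)), (160, np.float64(-0.036), np.float64(-0.047), np.float64(0.221), np.int64(327)), (165, np.float64(-0.031), np.float64(-0.047), 
[... 6079 characters left out ...]
at64(-0.03), np.float64(0.22)), (230, np.float64(-0.022), np.float64(0.22)), (240, np.float64(-0.014), np.float64(0.219)), (250, np.float64(-0.005), np.float64(0.22)), (260, np.float64(0.003), np.float64(0.22)), (270, np.float64(0.011), np.float64(0.219)), (280, np.float64(0.02), np.float64(0.22)), (290, np.float64(0.028), np.float64(0.221)), (300, np.float64(0.036), np.float64(0.22)), (310, np.float64(0.045), np.float64(0.221)), (320, np.float64(0.053), np.float64(0.22)), (330, np.float64(0.061), np.float64(0.22)), (340, np.float64(0.069), np.float64(0.224)), (350, np.float64(0.073), np.float64(0.236)), (360, np.float64(0.082), np.float64(0.234)), (370, np.float64(0.09), np.float64(0.234))]
```

Request:
drive_tool(
  moves=[
    {"delta_pos": [-3.5, 0, 40], "turn": 0, "claw": 0},
    {"delta_pos": [0, 0, 35], "turn": 0, "claw": 0},
    {"delta_pos": [0, 0, 12], "turn": 0, "claw": 0},
    {"delta_pos": [0, 0, 5], "turn": 0, "claw": 0},
    {"delta_pos": [0, 0, 0], "turn": 0, "claw": 0},
  ],
)

```text
time_s: 14.88
tcp_pos: [0.5859, 0.2077, 0.2257]
ee_rot: [[-0.991, -0.134, 0.003], [-0.134, 0.991, 0.001], [-0.003, 0.0, -1.0]]
wrist_force: [-0.3, -0.9, 4.2]
gripper_width: 0.604
gripper_force: 30.0
```

Request:
drive_tool(
  moves=[
    {"delta_pos": [0, 0, 0], "turn": 0, "claw": 0.7},
    {"delta_pos": [0, 0, 0], "turn": 0, "claw": 0.9},
    {"delta_pos": [0, 0, 0], "turn": 0, "claw": 0.95},
    {"delta_pos": [0, 0, -40], "turn": 0, "claw": 0.95},
    {"delta_pos": [0, 0, -50], "turn": 0, "claw": 0.95},
    {"delta_pos": [0, 0, 0], "turn": 0, "claw": 0.3},
    {"delta_pos": [0, 0, 0], "turn": 0, "claw": 0.25},
    {"delta_pos": [0, 0, 0], "turn": 0, "claw": 0.25},
    {"delta_pos": [0, 0, 0], "turn": 0, "claw": 0.25},
  ],
)

```text
time_s: 16.0
tcp_pos: [0.5847, 0.2077, 0.3123]
ee_rot: [[-0.991, -0.134, -0.002], [-0.134, 0.991, -0.001], [0.002, -0.001, -1.0]]
wrist_force: [0.4, 0.7, 0.1]
gripper_width: 0.583
gripper_force: 0.0
```

Run:
```python
from m import *
for n in("wrist","scene"):
    c=cap(n);W=world(c); m=red(c["color"])&(W[...,2]>.2)&(W[...,2]<.3)
    P=W[m]; print(n,len(P),P.mean(0).round(3),P.min(0).round(3),P.max(0).round(3))
```

```text
wrist 2786 [0.606 0.209 0.257] [0.59  0.184 0.237] [0.631 0.235 0.265]
scene 140 [0.603 0.215 0.252] [0.583 0.171 0.216] [0.776 0.393 0.267]
```

The tomato came off about 20 mm to the rear. I'll locate it better, regrip, and set it down with no preload.

```bash
cat >> m.py <<'E'
def flapT(n="wrist",z0=.2,z1=.3):
    c=cap(n);W=world(c); m=(red(c["color"])&(W[...,2]>z0)&(W[...,2]<z1)).astype(np.uint8)
    k,l,s,_=cv2.connectedComponentsWithStats(m)
    if k<2: return None
    P=W[l==1+s[1:,4].argmax()]; A=np.c_[2*P,np.ones(len(P))]
    x=np.linalg.lstsq(A,(P**2).sum(1),rcond=None)[0]; r=np.sqrt(x[3]+x[:3]@x[:3])
    y=np.radians(7.7);R=np.array([[np.cos(y),np.sin(y)],[-np.sin(y),np.cos(y)]])
    return len(P),"ctr",x[:3].round(4),"r",r.round(4),"top",P[:,2].max().round(3),"rel mouth(comp)",(R@(x[:2]-[.5849,.2077])).round(4)
E
python3 -c "
from m import *
print(flapT()); print(flapT('scene'))"
```

```text
(2776, 'ctr', array([0.6131, 0.2124, 0.2394]), 'r', np.float64(0.0256), 'top', np.float64(0.265), 'rel mouth(comp)', array([0.0286, 0.0009]))
(137, 'ctr', array([0.6233, 0.2118, 0.2291]), 'r', np.float64(0.0387), 'top', np.float64(0.268), 'rel mouth(comp)', array([ 0.0386, -0.0011]))
```

Request:
drive_tool(
  moves=[
    {"delta_pos": [0, 0, 0], "turn": 0, "claw": 0.95},
    {"delta_pos": [-28.5, 0, 0], "turn": 0, "claw": 0.95},
    {"delta_pos": [0, 0, 0], "turn": 0, "claw": 0.95},
    {"delta_pos": [0, 0, 40], "turn": 0, "claw": 0.95},
    {"delta_pos": [0, 0, 40], "turn": 0, "claw": 0.95},
    {"delta_pos": [0, 0, 3], "turn": 0, "claw": 0.95},
    {"delta_pos": [0, 0, 0], "turn": 0, "claw": 0.3},
    {"delta_pos": [0, 0, 0], "turn": 0, "claw": 0},
    {"delta_pos": [0, 0, 0], "turn": 0, "claw": 0},
    {"delta_pos": [0, 0, 0], "turn": 0, "claw": 0},
    {"delta_pos": [0, 0, 0], "turn": 0, "claw": 0},
  ],
)

```text
time_s: 17.58
tcp_pos: [0.6136, 0.2118, 0.2315]
ee_rot: [[-0.991, -0.135, 0.002], [-0.135, 0.991, 0.001], [-0.002, 0.0, -1.0]]
wrist_force: [0.1, 0.4, 3.1]
gripper_width: 0.602
gripper_force: 30.0
```

Request:
drive_tool(
  moves=[
    {"delta_pos": [0, 0, -20], "turn": 0, "claw": 0},
    {"delta_pos": [28, 0, 0], "turn": 0, "claw": 0},
    {"delta_pos": [0, 0, 0], "turn": 0, "claw": 0},
    {"delta_pos": [0, 0, 0], "turn": 0, "claw": 0},
  ],
)

```text
time_s: 18.08
tcp_pos: [0.5856, 0.208, 0.2504]
ee_rot: [[-0.991, -0.134, -0.0], [-0.134, 0.991, -0.0], [0.0, -0.0, -1.0]]
wrist_force: [0.7, 0.3, -0.3]
gripper_width: 0.604
gripper_force: 30.0
```

```bash
python3 -c "
from m import *
print(flapT(z1=.35))"
```

```text
(4713, 'ctr', array([0.586 , 0.2098, 0.2598]), 'r', np.float64(0.0252), 'top', np.float64(0.331), 'rel mouth(comp)', array([0.0014, 0.0019]))
```

Request:
drive_tool(
  moves=[
    {"delta_pos": [0, 0, 8], "turn": 0, "claw": 0},
    {"delta_pos": [0, 0, 4], "turn": 0, "claw": 0},
    {"delta_pos": [0, 0, 1.5], "turn": 0, "claw": 0},
    {"delta_pos": [0, 0, 0], "turn": 0, "claw": 0},
    {"delta_pos": [0, 0, 0], "turn": 0, "claw": 0},
  ],
)

```text
time_s: 18.75
tcp_pos: [0.5856, 0.208, 0.2373]
ee_rot: [[-0.991, -0.134, 0.0], [-0.134, 0.991, 0.0], [-0.0, 0.0, -1.0]]
wrist_force: [0.5, 0.0, -0.8]
gripper_width: 0.596
gripper_force: 30.0
```

Request:
drive_tool(
  moves=[
    {"delta_pos": [0, 0, 2], "turn": 0, "claw": 0},
    {"delta_pos": [0, 0, 1], "turn": 0, "claw": 0},
    {"delta_pos": [0, 0, 0], "turn": 0, "claw": 0},
  ],
)

```text
time_s: 19.12
tcp_pos: [0.5854, 0.2079, 0.2339]
ee_rot: [[-0.991, -0.134, -0.0], [-0.134, 0.991, -0.0], [0.0, -0.0, -1.0]]
wrist_force: [-0.5, -1.0, -0.4]
gripper_width: 0.6
gripper_force: 30.0
```

Barely touching. Release slowly and look.

Request:
drive_tool(
  moves=[
    {"delta_pos": [0, 0, 1], "turn": 0, "claw": 0},
    {"delta_pos": [0, 0, 0], "turn": 0, "claw": 0.65},
    {"delta_pos": [0, 0, 0], "turn": 0, "claw": 0.7},
    {"delta_pos": [0, 0, 0], "turn": 0, "claw": 0.75},
    {"delta_pos": [0, 0, 0], "turn": 0, "claw": 0.8},
    {"delta_pos": [0, 0, -40], "turn": 0, "claw": 0.85},
    {"delta_pos": [0, 0, -40], "turn": 0, "claw": 0.85},
    {"delta_pos": [0, 0, 0], "turn": 0, "claw": 0.2},
    {"delta_pos": [0, 0, 0], "turn": 0, "claw": 0.2},
    {"delta_pos": [0, 0, 0], "turn": 0, "claw": 0.2},
    {"delta_pos": [0, 0, 0], "turn": 0, "claw": 0.2},
    {"delta_pos": [0, 0, 0], "turn": 0, "claw": 0.2},
  ],
)

```text
time_s: 20.62
tcp_pos: [0.5854, 0.2078, 0.3125]
ee_rot: [[-0.991, -0.134, -0.001], [-0.134, 0.991, -0.001], [0.001, -0.0, -1.0]]
wrist_force: [0.2, 0.4, 0.5]
gripper_width: 0.364
gripper_force: 0.0
```

```bash
python3 -c "
from m import *
print(flapT());print(monitor.sense()['gripper_width'])"
```

```text
(2977, 'ctr', array([0.5848, 0.209 , 0.2389]), 'r', np.float64(0.0259), 'top', np.float64(0.266), 'rel mouth(comp)', array([0.0001, 0.0013]))
0.3163786218546832
```

Centred on the seam. Now push.

Request:
drive_tool(
  moves=[
    {"delta_pos": [0, 0, 20], "turn": 0, "claw": 0.2},
    {"delta_pos": [0, 0, 16], "turn": 0, "claw": 0.2},
    {"delta_pos": [0, 0, 10], "turn": 0, "claw": 0.2},
    {"delta_pos": [0, 0, 10], "turn": 0, "claw": 0.2},
    {"delta_pos": [0, 0, 10], "turn": 0, "claw": 0.2},
    {"delta_pos": [0, 0, 10], "turn": 0, "claw": 0.2},
    {"delta_pos": [0, 0, 10], "turn": 0, "claw": 0.2},
  ],
)

```text
time_s: 21.55
tcp_pos: [0.5859, 0.208, 0.2276]
ee_rot: [[-0.991, -0.135, 0.002], [-0.135, 0.991, 0.0], [-0.002, 0.0, -1.0]]
wrist_force: [-0.5, -0.1, 4.8]
gripper_width: 0.199
gripper_force: 2.6
```

Request:
drive_tool(
  moves=[
    {"delta_pos": [0, 0, 10], "turn": 0, "claw": 0.2},
    {"delta_pos": [0, 0, 10], "turn": 0, "claw": 0.2},
    {"delta_pos": [0, 0, 10], "turn": 0, "claw": 0.2},
    {"delta_pos": [0, 0, 10], "turn": 0, "claw": 0.2},
    {"delta_pos": [0, 0, 10], "turn": 0, "claw": 0.2},
    {"delta_pos": [0, 0, 0], "turn": 0, "claw": 0.2},
    {"delta_pos": [0, 0, 0], "turn": 0, "claw": 0.2},
  ],
)

```text
time_s: 22.42
tcp_pos: [0.5843, 0.2076, 0.175]
ee_rot: [[-0.991, -0.134, -0.004], [-0.134, 0.991, -0.001], [0.004, -0.001, -1.0]]
wrist_force: [0.9, 0.4, -6.3]
gripper_width: 0.196
gripper_force: 9.1
```

Request:
drive_tool(
  moves=[
    {"delta_pos": [0, 0, -30], "turn": 0, "claw": 0.2},
    {"delta_pos": [0, 0, -40], "turn": 0, "claw": 0.2},
    {"delta_pos": [0, 0, -50], "turn": 0, "claw": 0.3},
    {"delta_pos": [0, 0, -20], "turn": 0, "claw": 0.4},
    {"delta_pos": [0, 0, 0], "turn": 0, "claw": 0.7},
    {"delta_pos": [0, 0, 0], "turn": 0, "claw": 0.9},
  ],
)

```text
time_s: 23.18
tcp_pos: [0.5847, 0.2077, 0.3156]
ee_rot: [[-0.991, -0.134, -0.003], [-0.134, 0.991, -0.001], [0.003, -0.001, -1.0]]
wrist_force: [0.3, 0.5, -0.3]
gripper_width: 0.538
gripper_force: 0.0
```

Run:
```python
from m import *
print(flapT())
c=cap("wrist");W=world(c); print(np.nanmedian(W[165:190,200:310,2]))
i=[cv2.resize(c["color"],(400,300))]
c=cap("scene");i.append(cv2.resize(c["color"],(400,300)));save("p4.png",np.hstack(i))
for n in("scene","side"):
    c=cap(n);print(n);[print(*t) for t in toms(world(c),c["color"])]
```

```text
None
0.22039528782161733
scene
[ 0.542 -0.404  0.038] 0.02 0.061 [ 0.538 -0.399  0.045] 101 [326. 186.]
[ 0.394 -0.423  0.043] 0.02 0.068 [ 0.39  -0.419  0.048] 120 [355. 202.]
[ 0.424 -0.31   0.037] 0.015 0.053 [ 0.422 -0.309  0.042] 59 [329. 209.]
side
[ 0.541 -0.409  0.038] 0.021 0.059 [ 0.536 -0.405  0.047] 155 [366. 210.]
[ 0.528 -0.331  0.035] 0.021 0.058 [ 0.523 -0.328  0.046] 153 [344. 217.]
[ 0.426 -0.315  0.035] 0.017 0.052 [ 0.423 -0.316  0.043] 106 [349. 241.]
[ 0.395 -0.428  0.041] 0.022 0.067 [ 0.389 -0.425  0.051] 186 [387. 244.]
```

View pics/p4.png

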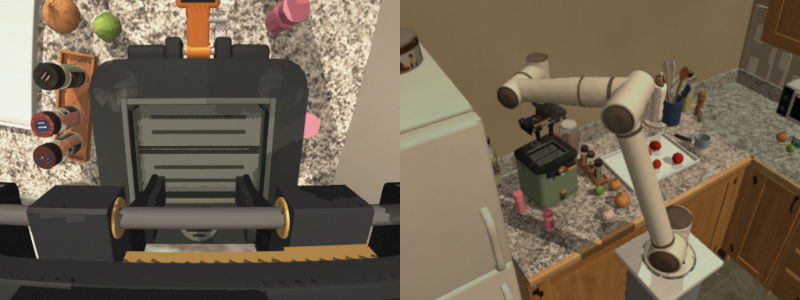

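The flap is shut and empty (wrist (200,165)), with four tomatoes left. Next is the one at (0.431,-0.316).

Request:
drive_tool(
  moves=[
    {"delta_pos": [22.3, -49.8, 0], "turn": 0, "claw": 0.95},
    {"delta_pos": [22.3, -49.8, 0], "turn": 0, "claw": 0.95},
    {"delta_pos": [22.3, -49.8, 0], "turn": 0, "claw": 0.95},
    {"delta_pos": [22.3, -49.8, 0], "turn": 0, "claw": 0.95},
    {"delta_pos": [22.3, -49.8, 0], "turn": 0, "claw": 0.95},
    {"delta_pos": [22.3, -49.8, 0], "turn": 0, "claw": 0.95},
    {"delta_pos": [22.3, -49.8, 0], "turn": 0, "claw": 0.95},
    {"delta_pos": [22.3, -49.8, 0], "turn": 0, "claw": 0.95},
    {"delta_pos": [22.3, -49.8, 0], "turn": 0, "claw": 0.95},
    {"delta_pos": [22.3, -49.8, 0], "turn": 0, "claw": 0.95},
    {"delta_pos": [0, 0, 55], "turn": 0, "claw": 0.95},
    {"delta_pos": [0, 0, 55], "turn": 0, "claw": 0.95},
  ],
)

```text
time_s: 24.92
tcp_pos: [0.431, -0.3165, 0.2058]
ee_rot: [[-0.991, -0.132, 0.002], [-0.132, 0.991, -0.0], [-0.001, -0.001, -1.0]]
wrist_force: [0.4, 0.1, 0.2]
gripper_width: 0.948
gripper_force: 0.0
```

Request:
drive_tool(
  moves=[
    {"delta_pos": [0, 0, 55], "turn": 0, "claw": 0.95},
    {"delta_pos": [0, 0, 50], "turn": 0, "claw": 0.95},
    {"delta_pos": [0, 0, 0], "turn": 0, "claw": 0.95},
    {"delta_pos": [0, 0, 0], "turn": 0, "claw": 0.95},
  ],
)

```text
time_s: 25.42
tcp_pos: [0.4328, -0.3163, 0.1038]
ee_rot: [[-0.991, -0.135, 0.002], [-0.135, 0.991, -0.002], [-0.002, -0.002, -1.0]]
wrist_force: [0.6, -0.4, 0.5]
gripper_width: 0.948
gripper_force: 0.0
```

```bash
cat >> m.py <<'E'
def near():
    s=monitor.sense(); print(s["tcp_pos"].round(4)); c=cap("wrist"); R=s["ee_rot"]
    for t in toms(world(c),c["color"]): print(*t,"tool delta mm",(R.T@(t[0]-s["tcp_pos"])*1000).round(1))
E
python3 -c "
from m import *
near()"
```

```text
[ 0.4328 -0.3163  0.1038]
[ 0.403 -0.432  0.033] 0.028 0.063 [ 0.399 -0.424  0.052] 4666 [107. 143.] tool delta mm [  45.3 -110.4   71. ]
[ 0.435 -0.317  0.022] 0.026 0.049 [ 0.43  -0.32   0.042] 2702 [252. 199.] tool delta mm [-1.9 -0.8 81.8]
[ 0.536 -0.333  0.028] 0.026 0.055 [ 0.529 -0.334  0.048] 1736 [219. 311.] tool delta mm [-99.9 -30.3  76.1]
[ 0.554 -0.408  0.029] 0.024 0.051 [ 0.554 -0.39   0.042] 306 [153. 323.] tool delta mm [-107.5 -107.1   75.3]
```

Request:
drive_tool(
  moves=[
    {"delta_pos": [-2, 0, 40], "turn": 0, "claw": 0.95},
    {"delta_pos": [0, 0, 40], "turn": 0, "claw": 0.95},
    {"delta_pos": [0, 0, 10], "turn": 0, "claw": 0.95},
    {"delta_pos": [0, 0, 0], "turn": 0, "claw": 0.5},
    {"delta_pos": [0, 0, 0], "turn": 0, "claw": 0},
    {"delta_pos": [0, 0, 0], "turn": 0, "claw": 0},
    {"delta_pos": [0, 0, 0], "turn": 0, "claw": 0},
    {"delta_pos": [0, 0, 0], "turn": 0, "claw": 0},
    {"delta_pos": [0, 0, 0], "turn": 0, "claw": 0},
  ],
)

```text
time_s: 26.6
tcp_pos: [0.4345, -0.3158, 0.0131]
ee_rot: [[-0.991, -0.135, 0.002], [-0.135, 0.991, -0.001], [-0.002, -0.002, -1.0]]
wrist_force: [0.2, -0.4, 5.1]
gripper_width: 0.598
gripper_force: 30.0
```

Request:
drive_tool(
  moves=[
    {"delta_pos": [0, 0, -30], "turn": 0, "claw": 0},
    {"delta_pos": [0, 0, -60], "turn": 0, "claw": 0},
    {"delta_pos": [0, 0, -60], "turn": 0, "claw": 0},
    {"delta_pos": [0, 0, -60], "turn": 0, "claw": 0},
    {"delta_pos": [0, 0, -60], "turn": 0, "claw": 0},
    {"delta_pos": [0, 0, -26], "turn": 0, "claw": 0},
    {"delta_pos": [-22, 49.9, 0], "turn": 0, "claw": 0},
    {"delta_pos": [-22, 49.9, 0], "turn": 0, "claw": 0},
    {"delta_pos": [-22, 49.9, 0], "turn": 0, "claw": 0},
    {"delta_pos": [-22, 49.9, 0], "turn": 0, "claw": 0},
    {"delta_pos": [-22, 49.9, 0], "turn": 0, "claw": 0},
    {"delta_pos": [-22, 49.9, 0], "turn": 0, "claw": 0},
  ],
)

```text
time_s: 28.1
tcp_pos: [0.5234, 0.001, 0.3073]
ee_rot: [[-0.991, -0.134, -0.002], [-0.134, 0.991, 0.0], [0.002, 0.0, -1.0]]
wrist_force: [1.4, -0.0, -0.4]
gripper_width: 0.601
gripper_force: 30.0
```

Request:
drive_tool(
  moves=[
    {"delta_pos": [-22, 49.9, 0], "turn": 0, "claw": 0},
    {"delta_pos": [-22, 49.9, 0], "turn": 0, "claw": 0},
    {"delta_pos": [-22, 49.9, 0], "turn": 0, "claw": 0},
    {"delta_pos": [-22, 49.9, 0], "turn": 0, "claw": 0},
    {"delta_pos": [0, 0, 30], "turn": 0, "claw": 0},
    {"delta_pos": [0, 0, 25], "turn": 0, "claw": 0},
    {"delta_pos": [0, 0, 0], "turn": 0, "claw": 0},
    {"delta_pos": [0, 0, 0], "turn": 0, "claw": 0},
  ],
)

```text
time_s: 29.1
tcp_pos: [0.5847, 0.2087, 0.2539]
ee_rot: [[-0.991, -0.134, 0.001], [-0.134, 0.991, 0.0], [-0.001, -0.0, -1.0]]
wrist_force: [-0.1, 0.0, -0.5]
gripper_width: 0.6
gripper_force: 30.0
```

```bash
python3 -c "
from m import *
print(monitor.sense()['tcp_pos']);print(flapT(z1=.36))"
```

```text
[0.58469933 0.20872073 0.25386839]
(4446, 'ctr', array([0.5806, 0.2098, 0.2693]), 'r', np.float64(0.0206), 'top', np.float64(0.335), 'rel mouth(comp)', array([-0.004 ,  0.0026]))
```

Request:
drive_tool(
  moves=[
    {"delta_pos": [-1.5, -1, 10], "turn": 0, "claw": 0},
    {"delta_pos": [0, 0, 7], "turn": 0, "claw": 0},
    {"delta_pos": [0, 0, 3], "turn": 0, "claw": 0},
    {"delta_pos": [0, 0, 1], "turn": 0, "claw": 0},
    {"delta_pos": [0, 0, 0], "turn": 0, "claw": 0},
    {"delta_pos": [0, 0, 0], "turn": 0, "claw": 0},
  ],
)

```text
time_s: 29.9
tcp_pos: [0.5861, 0.2081, 0.2323]
ee_rot: [[-0.991, -0.134, 0.0], [-0.134, 0.991, 0.0], [-0.0, 0.0, -1.0]]
wrist_force: [-0.4, 0.3, -0.8]
gripper_width: 0.595
gripper_force: 30.0
```

Request:
drive_tool(
  moves=[
    {"delta_pos": [0, 0, 1], "turn": 0, "claw": 0},
    {"delta_pos": [0, 0, 1], "turn": 0, "claw": 0},
    {"delta_pos": [0, 0, 0], "turn": 0, "claw": 0},
    {"delta_pos": [0, 0, 0], "turn": 0, "claw": 0},
  ],
)

```text
time_s: 30.4
tcp_pos: [0.5861, 0.208, 0.2303]
ee_rot: [[-0.991, -0.134, 0.001], [-0.134, 0.991, 0.0], [-0.001, 0.0, -1.0]]
wrist_force: [0.2, 0.1, 1.4]
gripper_width: 0.599
gripper_force: 30.0
```

Contact (about 2 N). Release slowly and look.

Request:
drive_tool(
  moves=[
    {"delta_pos": [0, 0, -1], "turn": 0, "claw": 0},
    {"delta_pos": [0, 0, 0], "turn": 0, "claw": 0.65},
    {"delta_pos": [0, 0, 0], "turn": 0, "claw": 0.7},
    {"delta_pos": [0, 0, 0], "turn": 0, "claw": 0.75},
    {"delta_pos": [0, 0, 0], "turn": 0, "claw": 0.8},
    {"delta_pos": [0, 0, -40], "turn": 0, "claw": 0.85},
    {"delta_pos": [0, 0, -42], "turn": 0, "claw": 0.85},
    {"delta_pos": [0, 0, 0], "turn": 0, "claw": 0.2},
    {"delta_pos": [0, 0, 0], "turn": 0, "claw": 0.2},
    {"delta_pos": [0, 0, 0], "turn": 0, "claw": 0.2},
    {"delta_pos": [0, 0, 0], "turn": 0, "claw": 0.2},
    {"delta_pos": [0, 0, 0], "turn": 0, "claw": 0.2},
  ],
)

```text
time_s: 31.9
tcp_pos: [0.5859, 0.2079, 0.3125]
ee_rot: [[-0.991, -0.134, -0.001], [-0.134, 0.991, -0.001], [0.001, -0.001, -1.0]]
wrist_force: [-0.7, -0.1, 0.2]
gripper_width: 0.371
gripper_force: 0.0
```

```bash
python3 -c "
from m import *
print(flapT());print(monitor.sense()['gripper_width'])"
```

```text
(2949, 'ctr', array([0.5859, 0.2084, 0.2397]), 'r', np.float64(0.026), 'top', np.float64(0.266), 'rel mouth(comp)', array([0.0011, 0.0006]))
0.31832660406716984
```

Request:
drive_tool(
  moves=[
    {"delta_pos": [0, 0, 20], "turn": 0, "claw": 0.2},
    {"delta_pos": [0, 0, 16], "turn": 0, "claw": 0.2},
    {"delta_pos": [0, 0, 10], "turn": 0, "claw": 0.2},
    {"delta_pos": [0, 0, 10], "turn": 0, "claw": 0.2},
    {"delta_pos": [0, 0, 10], "turn": 0, "claw": 0.2},
    {"delta_pos": [0, 0, 10], "turn": 0, "claw": 0.2},
    {"delta_pos": [0, 0, 10], "turn": 0, "claw": 0.2},
    {"delta_pos": [0, 0, 10], "turn": 0, "claw": 0.2},
    {"delta_pos": [0, 0, 10], "turn": 0, "claw": 0.2},
    {"delta_pos": [0, 0, 10], "turn": 0, "claw": 0.2},
    {"delta_pos": [0, 0, 10], "turn": 0, "claw": 0.2},
    {"delta_pos": [0, 0, 10], "turn": 0, "claw": 0.2},
  ],
)

```text
time_s: 33.45
tcp_pos: [0.5858, 0.208, 0.1762]
ee_rot: [[-0.991, -0.134, -0.001], [-0.134, 0.991, -0.0], [0.001, 0.0, -1.0]]
wrist_force: [0.6, 0.3, 3.5]
gripper_width: 0.201
gripper_force: 3.3
```

Request:
drive_tool(
  moves=[
    {"delta_pos": [0, 0, 0], "turn": 0, "claw": 0.2},
    {"delta_pos": [0, 0, 0], "turn": 0, "claw": 0.2},
    {"delta_pos": [0, 0, -30], "turn": 0, "claw": 0.2},
    {"delta_pos": [0, 0, -40], "turn": 0, "claw": 0.2},
    {"delta_pos": [0, 0, -50], "turn": 0, "claw": 0.3},
    {"delta_pos": [0, 0, -20], "turn": 0, "claw": 0.4},
    {"delta_pos": [0, 0, 0], "turn": 0, "claw": 0.9},
    {"delta_pos": [0, 0, 0], "turn": 0, "claw": 0.9},
  ],
)

```text
time_s: 34.45
tcp_pos: [0.5852, 0.2078, 0.3155]
ee_rot: [[-0.991, -0.134, -0.003], [-0.134, 0.991, -0.001], [0.003, -0.0, -1.0]]
wrist_force: [-0.3, -0.2, -0.0]
gripper_width: 0.542
gripper_force: 0.0
```

```bash
cat >> m.py <<'E'
def check():
    print(flapT()); c=cap("wrist");W=world(c); print("flap z",np.nanmedian(W[165:190,200:310,2]),np.nanmin(W[165:190,200:310,2]))
    for n in("scene","side"):
        c=cap(n);print(n);[print(*t) for t in toms(world(c),c["color"])]
    print(monitor.sense()["tcp_pos"])
E
python3 -c "
from m import *
check()"
```

```text
None
flap z 0.2204164390268945 0.21793034772862424
scene
[ 0.542 -0.404  0.039] 0.02 0.063 [ 0.538 -0.399  0.044] 103 [326. 186.]
[ 0.395 -0.423  0.042] 0.021 0.069 [ 0.39  -0.419  0.047] 119 [355. 202.]
side
[ 0.542 -0.41   0.037] 0.022 0.061 [ 0.536 -0.404  0.047] 162 [366. 210.]
[ 0.528 -0.332  0.036] 0.021 0.061 [ 0.523 -0.328  0.046] 154 [344. 217.]
[ 0.396 -0.428  0.04 ] 0.023 0.068 [ 0.389 -0.425  0.051] 189 [387. 244.]
[0.58560176 0.20777736 0.31563585]
```

Two are in. Next is the big one at (0.402,-0.431).

Request:
drive_tool(
  moves=[
    {"delta_pos": [22.3, -50.7, 0], "turn": 0, "claw": 1},
    {"delta_pos": [22.3, -50.7, 0], "turn": 0, "claw": 1},
    {"delta_pos": [22.3, -50.7, 0], "turn": 0, "claw": 1},
    {"delta_pos": [22.3, -50.7, 0], "turn": 0, "claw": 1},
    {"delta_pos": [22.3, -50.7, 0], "turn": 0, "claw": 1},
    {"delta_pos": [22.3, -50.7, 0], "turn": 0, "claw": 1},
    {"delta_pos": [22.3, -50.7, 0], "turn": 0, "claw": 1},
    {"delta_pos": [22.3, -50.7, 0], "turn": 0, "claw": 1},
    {"delta_pos": [22.3, -50.7, 0], "turn": 0, "claw": 1},
    {"delta_pos": [22.3, -50.7, 0], "turn": 0, "claw": 1},
    {"delta_pos": [22.3, -50.7, 0], "turn": 0, "claw": 1},
    {"delta_pos": [22.3, -50.7, 0], "turn": 0, "claw": 1},
  ],
)

```text
time_s: 36.15
tcp_pos: [0.4017, -0.4325, 0.3165]
ee_rot: [[-0.991, -0.134, -0.001], [-0.134, 0.991, 0.001], [0.001, 0.001, -1.0]]
wrist_force: [1.6, -0.2, 0.3]
gripper_width: 1.002
gripper_force: 0.0
```

Request:
drive_tool(
  moves=[
    {"delta_pos": [0, 0, 50], "turn": 0, "claw": 1},
    {"delta_pos": [0, 0, 55], "turn": 0, "claw": 1},
    {"delta_pos": [0, 0, 55], "turn": 0, "claw": 1},
    {"delta_pos": [0, 0, 45], "turn": 0, "claw": 1},
    {"delta_pos": [0, 0, 0], "turn": 0, "claw": 1},
    {"delta_pos": [0, 0, 0], "turn": 0, "claw": 1},
  ],
)

```text
time_s: 36.9
tcp_pos: [0.4036, -0.4318, 0.1137]
ee_rot: [[-0.991, -0.135, 0.002], [-0.135, 0.991, -0.002], [-0.001, -0.002, -1.0]]
wrist_force: [0.1, -0.3, 0.0]
gripper_width: 0.998
gripper_force: 0.0
```

```bash
python3 -c "
from m import *
near()"
```

```text
[ 0.4036 -0.4318  0.1137]
[ 0.403 -0.432  0.034] 0.028 0.063 [ 0.396 -0.433  0.053] 3809 [255. 195.] tool delta mm [ 0.7  0.1 79.7]
[ 0.529 -0.333  0.028] 0.022 0.039 [ 0.51  -0.341  0.03 ] 403 [336. 314.] tool delta mm [-137.5   81.2   85.7]
[ 0.543 -0.413  0.03 ] 0.023 0.038 [ 0.523 -0.416  0.03 ] 225 [256. 317.] tool delta mm [-140.6    0.    83.9]
```

Request:
drive_tool(
  moves=[
    {"delta_pos": [0, 0, 45], "turn": 0, "claw": 1},
    {"delta_pos": [0, 0, 40], "turn": 0, "claw": 1},
    {"delta_pos": [0, 0, 13], "turn": 0, "claw": 1},
    {"delta_pos": [0, 0, 0], "turn": 0, "claw": 0.5},
    {"delta_pos": [0, 0, 0], "turn": 0, "claw": 0},
    {"delta_pos": [0, 0, 0], "turn": 0, "claw": 0},
    {"delta_pos": [0, 0, 0], "turn": 0, "claw": 0},
    {"delta_pos": [0, 0, 0], "turn": 0, "claw": 0},
    {"delta_pos": [0, 0, 0], "turn": 0, "claw": 0},
  ],
)

```text
time_s: 38.08
tcp_pos: [0.4032, -0.4313, 0.0151]
ee_rot: [[-0.991, -0.135, 0.001], [-0.135, 0.991, -0.001], [-0.001, -0.001, -1.0]]
wrist_force: [-0.2, 0.4, 5.5]
gripper_width: 0.65
gripper_force: 30.0
```

Request:
drive_tool(
  moves=[
    {"delta_pos": [0, 0, -30], "turn": 0, "claw": 0},
    {"delta_pos": [0, 0, -60], "turn": 0, "claw": 0},
    {"delta_pos": [0, 0, -60], "turn": 0, "claw": 0},
    {"delta_pos": [0, 0, -60], "turn": 0, "claw": 0},
    {"delta_pos": [0, 0, -60], "turn": 0, "claw": 0},
    {"delta_pos": [0, 0, -30], "turn": 0, "claw": 0},
    {"delta_pos": [-22.2, 50.8, 0], "turn": 0, "claw": 0},
    {"delta_pos": [-22.2, 50.8, 0], "turn": 0, "claw": 0},
    {"delta_pos": [-22.2, 50.8, 0], "turn": 0, "claw": 0},
    {"delta_pos": [-22.2, 50.8, 0], "turn": 0, "claw": 0},
    {"delta_pos": [-22.2, 50.8, 0], "turn": 0, "claw": 0},
    {"delta_pos": [-22.2, 50.8, 0], "turn": 0, "claw": 0},
  ],
)

```text
time_s: 39.58
tcp_pos: [0.4933, -0.109, 0.3134]
ee_rot: [[-0.991, -0.134, -0.001], [-0.134, 0.991, 0.0], [0.001, 0.001, -1.0]]
wrist_force: [0.9, 0.2, -1.1]
gripper_width: 0.646
gripper_force: 30.0
```

Request:
drive_tool(
  moves=[
    {"delta_pos": [-22.2, 50.8, 0], "turn": 0, "claw": 0},
    {"delta_pos": [-22.2, 50.8, 0], "turn": 0, "claw": 0},
    {"delta_pos": [-22.2, 50.8, 0], "turn": 0, "claw": 0},
    {"delta_pos": [-22.2, 50.8, 0], "turn": 0, "claw": 0},
    {"delta_pos": [-22.2, 50.8, 0], "turn": 0, "claw": 0},
    {"delta_pos": [-22.2, 50.8, 0], "turn": 0, "claw": 0},
    {"delta_pos": [0, 0, 30], "turn": 0, "claw": 0},
    {"delta_pos": [0, 0, 25], "turn": 0, "claw": 0},
    {"delta_pos": [0, 0, 15], "turn": 0, "claw": 0},
    {"delta_pos": [0, 0, 4], "turn": 0, "claw": 0},
    {"delta_pos": [0, 0, 0], "turn": 0, "claw": 0},
    {"delta_pos": [0, 0, 0], "turn": 0, "claw": 0},
  ],
)

```text
time_s: 41.08
tcp_pos: [0.5851, 0.2091, 0.2413]
ee_rot: [[-0.991, -0.134, 0.002], [-0.134, 0.991, 0.001], [-0.002, 0.001, -1.0]]
wrist_force: [0.5, 0.1, -0.9]
gripper_width: 0.647
gripper_force: 30.0
```

```bash
python3 -c "
from m import *
print(monitor.sense()['tcp_pos']);print(flapT(z1=.36))"
```

```text
[0.58513489 0.20907976 0.24132717]
(5848, 'ctr', array([0.5813, 0.2082, 0.262 ]), 'r', np.float64(0.0249), 'top', np.float64(0.322), 'rel mouth(comp)', array([-0.0035,  0.001 ]))
```

Request:
drive_tool(
  moves=[
    {"delta_pos": [-1, -1, 4], "turn": 0, "claw": 0},
    {"delta_pos": [0, 0, 3], "turn": 0, "claw": 0},
    {"delta_pos": [0, 0, 1], "turn": 0, "claw": 0},
    {"delta_pos": [0, 0, 0], "turn": 0, "claw": 0},
    {"delta_pos": [0, 0, 0], "turn": 0, "claw": 0},
  ],
)

```text
time_s: 41.75
tcp_pos: [0.5858, 0.2081, 0.2323]
ee_rot: [[-0.991, -0.134, 0.0], [-0.134, 0.991, -0.0], [-0.0, -0.0, -1.0]]
wrist_force: [-0.9, -0.9, 0.1]
gripper_width: 0.649
gripper_force: 30.0
```

Request:
drive_tool(
  moves=[
    {"delta_pos": [0, 0, 1], "turn": 0, "claw": 0},
    {"delta_pos": [0, 0, 0], "turn": 0, "claw": 0},
    {"delta_pos": [0, 0, 0], "turn": 0, "claw": 0},
  ],
)

```text
time_s: 42.12
tcp_pos: [0.5859, 0.2082, 0.2316]
ee_rot: [[-0.991, -0.135, 0.001], [-0.135, 0.991, 0.0], [-0.001, 0.0, -1.0]]
wrist_force: [0.1, -0.0, 2.0]
gripper_width: 0.65
gripper_force: 30.0
```

Request:
drive_tool(
  moves=[
    {"delta_pos": [0, 0, -1], "turn": 0, "claw": 0},
    {"delta_pos": [0, 0, 0], "turn": 0, "claw": 0.7},
    {"delta_pos": [0, 0, 0], "turn": 0, "claw": 0.75},
    {"delta_pos": [0, 0, 0], "turn": 0, "claw": 0.8},
    {"delta_pos": [0, 0, 0], "turn": 0, "claw": 0.85},
    {"delta_pos": [0, 0, -40], "turn": 0, "claw": 0.9},
    {"delta_pos": [0, 0, -50], "turn": 0, "claw": 0.9},
    {"delta_pos": [0, 0, 0], "turn": 0, "claw": 0.2},
    {"delta_pos": [0, 0, 0], "turn": 0, "claw": 0.2},
    {"delta_pos": [0, 0, 0], "turn": 0, "claw": 0.2},
    {"delta_pos": [0, 0, 0], "turn": 0, "claw": 0.2},
    {"delta_pos": [0, 0, 0], "turn": 0, "claw": 0.2},
  ],
)

```text
time_s: 43.62
tcp_pos: [0.5856, 0.2081, 0.3214]
ee_rot: [[-0.991, -0.134, -0.001], [-0.134, 0.991, -0.001], [0.001, -0.001, -1.0]]
wrist_force: [0.5, 0.2, -0.5]
gripper_width: 0.413
gripper_force: 0.0
```

```bash
python3 -c "
from m import *
print(flapT());print(monitor.sense()['gripper_width'])"
```

```text
(4163, 'ctr', array([0.5855, 0.2081, 0.2505]), 'r', np.float64(0.0283), 'top', np.float64(0.28), 'rel mouth(comp)', array([0.0006, 0.0003]))
0.3696959545435902
```

Request:
drive_tool(
  moves=[
    {"delta_pos": [0, 0, 6], "turn": 0, "claw": 0.2},
    {"delta_pos": [0, 0, 10], "turn": 0, "claw": 0.2},
    {"delta_pos": [0, 0, 10], "turn": 0, "claw": 0.2},
    {"delta_pos": [0, 0, 10], "turn": 0, "claw": 0.2},
    {"delta_pos": [0, 0, 10], "turn": 0, "claw": 0.2},
    {"delta_pos": [0, 0, 10], "turn": 0, "claw": 0.2},
    {"delta_pos": [0, 0, 10], "turn": 0, "claw": 0.2},
    {"delta_pos": [0, 0, 10], "turn": 0, "claw": 0.2},
    {"delta_pos": [0, 0, 10], "turn": 0, "claw": 0.2},
    {"delta_pos": [0, 0, 10], "turn": 0, "claw": 0.2},
    {"delta_pos": [0, 0, 10], "turn": 0, "claw": 0.2},
    {"delta_pos": [0, 0, 10], "turn": 0, "claw": 0.2},
  ],
)

```text
time_s: 45.18
tcp_pos: [0.5855, 0.208, 0.205]
ee_rot: [[-0.991, -0.134, -0.001], [-0.134, 0.991, -0.0], [0.001, -0.0, -1.0]]
wrist_force: [0.4, 0.3, 3.3]
gripper_width: 0.201
gripper_force: 1.3
```

Request:
drive_tool(
  moves=[
    {"delta_pos": [0, 0, 10], "turn": 0, "claw": 0.2},
    {"delta_pos": [0, 0, 10], "turn": 0, "claw": 0.2},
    {"delta_pos": [0, 0, 10], "turn": 0, "claw": 0.2},
    {"delta_pos": [0, 0, 0], "turn": 0, "claw": 0.2},
    {"delta_pos": [0, 0, 0], "turn": 0, "claw": 0.2},
    {"delta_pos": [0, 0, -30], "turn": 0, "claw": 0.2},
    {"delta_pos": [0, 0, -40], "turn": 0, "claw": 0.2},
    {"delta_pos": [0, 0, -50], "turn": 0, "claw": 0.3},
    {"delta_pos": [0, 0, -20], "turn": 0, "claw": 0.4},
    {"delta_pos": [0, 0, 0], "turn": 0, "claw": 0.9},
    {"delta_pos": [0, 0, 0], "turn": 0, "claw": 0.9},
  ],
)

```text
time_s: 46.55
tcp_pos: [0.585, 0.2079, 0.3146]
ee_rot: [[-0.991, -0.134, -0.003], [-0.134, 0.991, -0.001], [0.003, -0.001, -1.0]]
wrist_force: [0.2, -0.3, -0.6]
gripper_width: 0.541
gripper_force: 0.0
```

```bash
python3 -c "
from m import *
check()"
```

```text
None
flap z 0.22038558331943542 0.2177119730823247
scene
[ 0.54  -0.402  0.04 ] 0.019 0.06 [ 0.538 -0.399  0.044] 106 [326. 186.]
side
[ 0.541 -0.409  0.039] 0.021 0.063 [ 0.536 -0.405  0.047] 160 [366. 210.]
[ 0.529 -0.332  0.035] 0.022 0.061 [ 0.523 -0.328  0.045] 147 [345. 217.]
[0.58537056 0.20799686 0.31465794]
```

Three are in. Next is (0.548,-0.410), with the fingers turned about 50° to keep clear of its neighbour.

Request:
drive_tool(
  moves=[
    {"delta_pos": [10, -50.6, 0], "turn": 0, "claw": 1},
    {"delta_pos": [10, -50.6, 0], "turn": 0, "claw": 1},
    {"delta_pos": [10, -50.6, 0], "turn": 0, "claw": 1},
    {"delta_pos": [10, -50.6, 0], "turn": 0, "claw": 1},
    {"delta_pos": [10, -50.6, 0], "turn": 0, "claw": 1},
    {"delta_pos": [10, -50.6, 0], "turn": 0, "claw": 1},
    {"delta_pos": [10, -50.6, 0], "turn": 0, "claw": 1},
    {"delta_pos": [10, -50.6, 0], "turn": 0, "claw": 1},
    {"delta_pos": [10, -50.6, 0], "turn": 0, "claw": 1},
    {"delta_pos": [10, -50.6, 0], "turn": 0, "claw": 1},
    {"delta_pos": [10, -50.6, 0], "turn": 0, "claw": 1},
    {"delta_pos": [10, -50.6, 0], "turn": 0, "claw": 1},
  ],
)

```text
time_s: 48.25
tcp_pos: [0.5481, -0.4113, 0.3152]
ee_rot: [[-0.991, -0.134, -0.001], [-0.134, 0.991, 0.001], [0.001, 0.001, -1.0]]
wrist_force: [0.5, -0.0, 0.2]
gripper_width: 0.997
gripper_force: 0.0
```

Request:
drive_tool(
  moves=[
    {"delta_pos": [0, 0, 40], "turn": 0.18, "claw": 0.95},
    {"delta_pos": [0, 0, 40], "turn": 0.18, "claw": 0.95},
    {"delta_pos": [0, 0, 40], "turn": 0.18, "claw": 0.95},
    {"delta_pos": [0, 0, 40], "turn": 0.18, "claw": 0.95},
    {"delta_pos": [0, 0, 35], "turn": 0.18, "claw": 0.95},
    {"delta_pos": [0, 0, 0], "turn": 0, "claw": 0.95},
    {"delta_pos": [0, 0, 0], "turn": 0, "claw": 0.95},
  ],
)

```text
time_s: 49.12
tcp_pos: [0.5492, -0.4103, 0.1224]
ee_rot: [[-0.723, 0.69, 0.001], [0.69, 0.723, -0.002], [-0.002, -0.0, -1.0]]
wrist_force: [0.8, -0.5, 0.9]
gripper_width: 0.95
gripper_force: 0.0
```

```bash
python3 -c "
from m import *
near()"
```

```text
[ 0.5492 -0.4103  0.1224]
[ 0.539 -0.333  0.023] 0.032 0.055 [ 0.536 -0.334  0.047] 3978 [317. 119.] tool delta mm [61.  48.9 99.2]
[ 0.551 -0.413  0.026] 0.031 0.058 [ 0.547 -0.407  0.049] 3528 [257. 195.] tool delta mm [-2.9 -0.7 96.4]
```

Request:
drive_tool(
  moves=[
    {"delta_pos": [-2.5, 0, 50], "turn": 0, "claw": 0.95},
    {"delta_pos": [0, 0, 45], "turn": 0, "claw": 0.95},
    {"delta_pos": [0, 0, 13], "turn": 0, "claw": 0.95},
    {"delta_pos": [0, 0, 0], "turn": 0, "claw": 0.5},
    {"delta_pos": [0, 0, 0], "turn": 0, "claw": 0},
    {"delta_pos": [0, 0, 0], "turn": 0, "claw": 0},
    {"delta_pos": [0, 0, 0], "turn": 0, "claw": 0},
    {"delta_pos": [0, 0, 0], "turn": 0, "claw": 0},
    {"delta_pos": [0, 0, 0], "turn": 0, "claw": 0},
  ],
)

```text
time_s: 50.3
tcp_pos: [0.5522, -0.4122, 0.0158]
ee_rot: [[-0.722, 0.692, 0.005], [0.692, 0.722, -0.003], [-0.005, 0.001, -1.0]]
wrist_force: [0.8, 1.4, 7.2]
gripper_width: 0.734
gripper_force: 30.0
```

Request:
drive_tool(
  moves=[
    {"delta_pos": [0, 0, -30], "turn": 0, "claw": 0},
    {"delta_pos": [0, 0, -60], "turn": 0, "claw": 0},
    {"delta_pos": [0, 0, -60], "turn": -0.18, "claw": 0},
    {"delta_pos": [0, 0, -60], "turn": -0.18, "claw": 0},
    {"delta_pos": [0, 0, -60], "turn": -0.18, "claw": 0},
    {"delta_pos": [0, 0, -32], "turn": -0.18, "claw": 0},
    {"delta_pos": [0, 0, 0], "turn": -0.18, "claw": 0},
    {"delta_pos": [-9.7, 50.8, 0], "turn": 0, "claw": 0},
    {"delta_pos": [-9.7, 50.8, 0], "turn": 0, "claw": 0},
    {"delta_pos": [-9.7, 50.8, 0], "turn": 0, "claw": 0},
    {"delta_pos": [-9.7, 50.8, 0], "turn": 0, "claw": 0},
    {"delta_pos": [-9.7, 50.8, 0], "turn": 0, "claw": 0},
  ],
)

```text
time_s: 51.8
tcp_pos: [0.5634, -0.1515, 0.315]
ee_rot: [[-0.991, -0.134, -0.001], [-0.134, 0.991, 0.0], [0.001, 0.0, -1.0]]
wrist_force: [1.2, -0.1, -1.3]
gripper_width: 0.728
gripper_force: 30.0
```

Request:
drive_tool(
  moves=[
    {"delta_pos": [-9.7, 50.8, 0], "turn": 0, "claw": 0},
    {"delta_pos": [-9.7, 50.8, 0], "turn": 0, "claw": 0},
    {"delta_pos": [-9.7, 50.8, 0], "turn": 0, "claw": 0},
    {"delta_pos": [-9.7, 50.8, 0], "turn": 0, "claw": 0},
    {"delta_pos": [-9.7, 50.8, 0], "turn": 0, "claw": 0},
    {"delta_pos": [-9.7, 50.8, 0], "turn": 0, "claw": 0},
    {"delta_pos": [-9.7, 50.8, 0], "turn": 0, "claw": 0},
    {"delta_pos": [0, 0, 30], "turn": 0, "claw": 0},
    {"delta_pos": [0, 0, 25], "turn": 0, "claw": 0},
    {"delta_pos": [0, 0, 15], "turn": 0, "claw": 0},
    {"delta_pos": [0, 0, 2], "turn": 0, "claw": 0},
    {"delta_pos": [0, 0, 0], "turn": 0, "claw": 0},
  ],
)

```text
time_s: 53.3
tcp_pos: [0.5841, 0.2082, 0.244]
ee_rot: [[-0.991, -0.134, 0.001], [-0.134, 0.991, 0.0], [-0.001, 0.0, -1.0]]
wrist_force: [-0.0, 0.4, -0.9]
gripper_width: 0.73
gripper_force: 30.0
```

```bash
python3 -c "
from m import *
s=monitor.sense();print(s['tcp_pos'],s['wrist_force']);print(flapT(z1=.36))"
```

```text
[0.58413989 0.20818001 0.24402414] [-0.03780307  0.35542074 -0.89292346]
(6117, 'ctr', array([0.5868, 0.2039, 0.256 ]), 'r', np.float64(0.0307), 'top', np.float64(0.325), 'rel mouth(comp)', array([ 0.0014, -0.004 ]))
```

Request:
drive_tool(
  moves=[
    {"delta_pos": [-0.5, 2, 5], "turn": 0, "claw": 0},
    {"delta_pos": [0, 0, 4], "turn": 0, "claw": 0},
    {"delta_pos": [0, 0, 1], "turn": 0, "claw": 0},
    {"delta_pos": [0, 0, 0], "turn": 0, "claw": 0},
    {"delta_pos": [0, 0, 0], "turn": 0, "claw": 0},
  ],
)

```text
time_s: 53.98
tcp_pos: [0.5839, 0.2104, 0.2331]
ee_rot: [[-0.991, -0.134, 0.0], [-0.134, 0.991, 0.0], [-0.0, 0.0, -1.0]]
wrist_force: [-0.8, -0.0, -1.1]
gripper_width: 0.725
gripper_force: 30.0
```

Request:
drive_tool(
  moves=[
    {"delta_pos": [0, 0, 1], "turn": 0, "claw": 0},
    {"delta_pos": [0, 0, 0], "turn": 0, "claw": 0},
    {"delta_pos": [0, 0, 0], "turn": 0, "claw": 0},
  ],
)

```text
time_s: 54.35
tcp_pos: [0.5842, 0.2104, 0.2328]
ee_rot: [[-0.991, -0.135, 0.001], [-0.135, 0.991, 0.0], [-0.001, 0.0, -1.0]]
wrist_force: [-0.7, -0.9, 3.1]
gripper_width: 0.729
gripper_force: 30.0
```

Request:
drive_tool(
  moves=[
    {"delta_pos": [0, 0, -1], "turn": 0, "claw": 0},
    {"delta_pos": [0, 0, 0], "turn": 0, "claw": 0.78},
    {"delta_pos": [0, 0, 0], "turn": 0, "claw": 0.83},
    {"delta_pos": [0, 0, 0], "turn": 0, "claw": 0.88},
    {"delta_pos": [0, 0, 0], "turn": 0, "claw": 0.93},
    {"delta_pos": [0, 0, -40], "turn": 0, "claw": 0.93},
    {"delta_pos": [0, 0, -50], "turn": 0, "claw": 0.93},
    {"delta_pos": [0, 0, 0], "turn": 0, "claw": 0.2},
    {"delta_pos": [0, 0, 0], "turn": 0, "claw": 0.2},
    {"delta_pos": [0, 0, 0], "turn": 0, "claw": 0.2},
    {"delta_pos": [0, 0, 0], "turn": 0, "claw": 0.2},
    {"delta_pos": [0, 0, 0], "turn": 0, "claw": 0.2},
  ],
)

```text
time_s: 55.85
tcp_pos: [0.5838, 0.2103, 0.3224]
ee_rot: [[-0.991, -0.134, -0.001], [-0.134, 0.991, -0.001], [0.001, -0.001, -1.0]]
wrist_force: [-0.3, 0.2, -0.0]
gripper_width: 0.444
gripper_force: 0.0
```

```bash
python3 -c "
from m import *
print(flapT());print(monitor.sense()['gripper_width'])"
```

```text
(4125, 'ctr', array([0.5847, 0.2074, 0.243 ]), 'r', np.float64(0.031), 'top', np.float64(0.275), 'rel mouth(comp)', array([-0.0002, -0.0003]))
0.4074550068816248
```

Request:
drive_tool(
  moves=[
    {"delta_pos": [-0.5, -2.7, 0], "turn": 0, "claw": 0.2},
    {"delta_pos": [0, 0, 17], "turn": 0, "claw": 0.2},
    {"delta_pos": [0, 0, 10], "turn": 0, "claw": 0.2},
    {"delta_pos": [0, 0, 10], "turn": 0, "claw": 0.2},
    {"delta_pos": [0, 0, 10], "turn": 0, "claw": 0.2},
    {"delta_pos": [0, 0, 10], "turn": 0, "claw": 0.2},
    {"delta_pos": [0, 0, 10], "turn": 0, "claw": 0.2},
    {"delta_pos": [0, 0, 10], "turn": 0, "claw": 0.2},
    {"delta_pos": [0, 0, 10], "turn": 0, "claw": 0.2},
    {"delta_pos": [0, 0, 10], "turn": 0, "claw": 0.2},
    {"delta_pos": [0, 0, 10], "turn": 0, "claw": 0.2},
    {"delta_pos": [0, 0, 10], "turn": 0, "claw": 0.2},
  ],
)

```text
time_s: 57.4
tcp_pos: [0.5845, 0.2078, 0.2051]
ee_rot: [[-0.991, -0.134, -0.0], [-0.134, 0.991, 0.0], [0.0, 0.0, -1.0]]
wrist_force: [0.2, 0.6, 1.0]
gripper_width: 0.2
gripper_force: 0.7
```

Request:
drive_tool(
  moves=[
    {"delta_pos": [0, 0, 10], "turn": 0, "claw": 0.2},
    {"delta_pos": [0, 0, 10], "turn": 0, "claw": 0.2},
    {"delta_pos": [0, 0, 10], "turn": 0, "claw": 0.2},
    {"delta_pos": [0, 0, 0], "turn": 0, "claw": 0.2},
    {"delta_pos": [0, 0, 0], "turn": 0, "claw": 0.2},
    {"delta_pos": [0, 0, -30], "turn": 0, "claw": 0.2},
    {"delta_pos": [0, 0, -40], "turn": 0, "claw": 0.2},
    {"delta_pos": [0, 0, -50], "turn": 0, "claw": 0.3},
    {"delta_pos": [0, 0, -20], "turn": 0, "claw": 0.4},
    {"delta_pos": [0, 0, 0], "turn": 0, "claw": 0.9},
    {"delta_pos": [0, 0, 0], "turn": 0, "claw": 0.9},
  ],
)

```text
time_s: 58.78
tcp_pos: [0.584, 0.2075, 0.3146]
ee_rot: [[-0.991, -0.134, -0.002], [-0.134, 0.991, -0.001], [0.003, -0.0, -1.0]]
wrist_force: [0.5, 0.5, 0.0]
gripper_width: 0.54
gripper_force: 0.0
```

```bash
python3 -c "
from m import *
check()"
```

```text
None
flap z 0.22038992775844607 0.21808419541901009
scene
side
[ 0.528 -0.331  0.036] 0.021 0.061 [ 0.523 -0.327  0.046] 154 [344. 217.]
[0.58437079 0.20755717 0.31468166]
```

Four are in. The last one is at (0.538,-0.333).

Request:
drive_tool(
  moves=[
    {"delta_pos": [10.8, -48.1, 0], "turn": 0, "claw": 1},
    {"delta_pos": [10.8, -48.1, 0], "turn": 0, "claw": 1},
    {"delta_pos": [10.8, -48.1, 0], "turn": 0, "claw": 1},
    {"delta_pos": [10.8, -48.1, 0], "turn": 0, "claw": 1},
    {"delta_pos": [10.8, -48.1, 0], "turn": 0, "claw": 1},
    {"delta_pos": [10.8, -48.1, 0], "turn": 0, "claw": 1},
    {"delta_pos": [10.8, -48.1, 0], "turn": 0, "claw": 1},
    {"delta_pos": [10.8, -48.1, 0], "turn": 0, "claw": 1},
    {"delta_pos": [10.8, -48.1, 0], "turn": 0, "claw": 1},
    {"delta_pos": [10.8, -48.1, 0], "turn": 0, "claw": 1},
    {"delta_pos": [10.8, -48.1, 0], "turn": 0, "claw": 1},
  ],
)

```text
time_s: 60.35
tcp_pos: [0.5377, -0.3341, 0.3154]
ee_rot: [[-0.991, -0.134, -0.001], [-0.134, 0.991, 0.0], [0.001, 0.0, -1.0]]
wrist_force: [0.0, 0.0, 0.2]
gripper_width: 1.002
gripper_force: 0.0
```

Request:
drive_tool(
  moves=[
    {"delta_pos": [0, 0, 50], "turn": 0, "claw": 1},
    {"delta_pos": [0, 0, 55], "turn": 0, "claw": 1},
    {"delta_pos": [0, 0, 55], "turn": 0, "claw": 1},
    {"delta_pos": [0, 0, 40], "turn": 0, "claw": 1},
    {"delta_pos": [0, 0, 0], "turn": 0, "claw": 1},
    {"delta_pos": [0, 0, 0], "turn": 0, "claw": 1},
  ],
)

```text
time_s: 61.1
tcp_pos: [0.5393, -0.3332, 0.1177]
ee_rot: [[-0.991, -0.135, 0.002], [-0.135, 0.991, -0.002], [-0.002, -0.002, -1.0]]
wrist_force: [0.5, 0.6, -0.6]
gripper_width: 1.0
gripper_force: 0.0
```

```bash
python3 -c "
from m import *
near()"
```

```text
[ 0.5393 -0.3332  0.1177]
[ 0.538 -0.333  0.023] 0.031 0.055 [ 0.533 -0.334  0.047] 3503 [255. 193.] tool delta mm [ 1.4  0.5 94.7]
```

Request:
drive_tool(
  moves=[
    {"delta_pos": [0.5, 0, 50], "turn": 0, "claw": 1},
    {"delta_pos": [0, 0, 41], "turn": 0, "claw": 1},
    {"delta_pos": [0, 0, 13], "turn": 0, "claw": 1},
    {"delta_pos": [0, 0, 0], "turn": 0, "claw": 0.5},
    {"delta_pos": [0, 0, 0], "turn": 0, "claw": 0},
    {"delta_pos": [0, 0, 0], "turn": 0, "claw": 0},
    {"delta_pos": [0, 0, 0], "turn": 0, "claw": 0},
    {"delta_pos": [0, 0, 0], "turn": 0, "claw": 0},
    {"delta_pos": [0, 0, 0], "turn": 0, "claw": 0},
  ],
)

```text
time_s: 62.28
tcp_pos: [0.5383, -0.3329, 0.013]
ee_rot: [[-0.991, -0.135, 0.002], [-0.135, 0.991, -0.001], [-0.001, -0.001, -1.0]]
wrist_force: [-1.0, -0.2, 5.8]
gripper_width: 0.604
gripper_force: 30.0
```

Request:
drive_tool(
  moves=[
    {"delta_pos": [0, 0, -30], "turn": 0, "claw": 0},
    {"delta_pos": [0, 0, -60], "turn": 0, "claw": 0},
    {"delta_pos": [0, 0, -60], "turn": 0, "claw": 0},
    {"delta_pos": [0, 0, -60], "turn": 0, "claw": 0},
    {"delta_pos": [0, 0, -60], "turn": 0, "claw": 0},
    {"delta_pos": [0, 0, -30], "turn": 0, "claw": 0},
    {"delta_pos": [-10.7, 48.2, 0], "turn": 0, "claw": 0},
    {"delta_pos": [-10.7, 48.2, 0], "turn": 0, "claw": 0},
    {"delta_pos": [-10.7, 48.2, 0], "turn": 0, "claw": 0},
    {"delta_pos": [-10.7, 48.2, 0], "turn": 0, "claw": 0},
    {"delta_pos": [-10.7, 48.2, 0], "turn": 0, "claw": 0},
  ],
)

```text
time_s: 63.65
tcp_pos: [0.5576, -0.0848, 0.3111]
ee_rot: [[-0.991, -0.134, -0.002], [-0.134, 0.991, 0.001], [0.002, 0.001, -1.0]]
wrist_force: [0.5, 0.5, -1.5]
gripper_width: 0.607
gripper_force: 30.0
```

Request:
drive_tool(
  moves=[
    {"delta_pos": [-10.7, 48.2, 0], "turn": 0, "claw": 0},
    {"delta_pos": [-10.7, 48.2, 0], "turn": 0, "claw": 0},
    {"delta_pos": [-10.7, 48.2, 0], "turn": 0, "claw": 0},
    {"delta_pos": [-10.7, 48.2, 0], "turn": 0, "claw": 0},
    {"delta_pos": [-10.7, 48.2, 0], "turn": 0, "claw": 0},
    {"delta_pos": [-10.7, 48.2, 0], "turn": 0, "claw": 0},
    {"delta_pos": [0, 0, 30], "turn": 0, "claw": 0},
    {"delta_pos": [0, 0, 25], "turn": 0, "claw": 0},
    {"delta_pos": [0, 0, 15], "turn": 0, "claw": 0},
    {"delta_pos": [0, 0, 0], "turn": 0, "claw": 0},
    {"delta_pos": [0, 0, 0], "turn": 0, "claw": 0},
  ],
)

```text
time_s: 65.03
tcp_pos: [0.5836, 0.2086, 0.2432]
ee_rot: [[-0.991, -0.134, 0.002], [-0.134, 0.991, 0.001], [-0.002, 0.0, -1.0]]
wrist_force: [0.3, 0.4, -0.9]
gripper_width: 0.609
gripper_force: 30.0
```

```bash
python3 -c "
from m import *
s=monitor.sense();print(s['tcp_pos'],s['wrist_force']);print(flapT(z1=.36))"
```

```text
[0.58360861 0.20863053 0.24316555] [ 0.29941958  0.37830689 -0.86928299]
(5476, 'ctr', array([0.5761, 0.2101, 0.2585]), 'r', np.float64(0.024), 'top', np.float64(0.284), 'rel mouth(comp)', array([-0.0084,  0.0035]))
```

Request:
drive_tool(
  moves=[
    {"delta_pos": [-3, -1.5, 5], "turn": 0, "claw": 0},
    {"delta_pos": [0, 0, 4], "turn": 0, "claw": 0},
    {"delta_pos": [0, 0, 1], "turn": 0, "claw": 0},
    {"delta_pos": [0, 0, 0], "turn": 0, "claw": 0},
    {"delta_pos": [0, 0, 0], "turn": 0, "claw": 0},
  ],
)

```text
time_s: 65.7
tcp_pos: [0.5862, 0.2076, 0.2322]
ee_rot: [[-0.991, -0.134, 0.0], [-0.134, 0.991, 0.0], [-0.0, 0.0, -1.0]]
wrist_force: [0.2, -0.5, -1.1]
gripper_width: 0.602
gripper_force: 30.0
```

Request:
drive_tool(
  moves=[
    {"delta_pos": [0, 0, 1], "turn": 0, "claw": 0},
    {"delta_pos": [0, 0, 0], "turn": 0, "claw": 0},
    {"delta_pos": [0, 0, 0], "turn": 0, "claw": 0},
  ],
)

```text
time_s: 66.08
tcp_pos: [0.5862, 0.2076, 0.2311]
ee_rot: [[-0.991, -0.134, 0.0], [-0.134, 0.991, 0.0], [-0.0, 0.0, -1.0]]
wrist_force: [0.2, 0.1, -1.1]
gripper_width: 0.604
gripper_force: 30.0
```

Request:
drive_tool(
  moves=[
    {"delta_pos": [0, 0, 1], "turn": 0, "claw": 0},
    {"delta_pos": [0, 0, 0], "turn": 0, "claw": 0},
    {"delta_pos": [0, 0, 0], "turn": 0, "claw": 0},
  ],
)

```text
time_s: 66.45
tcp_pos: [0.5863, 0.2076, 0.2302]
ee_rot: [[-0.991, -0.134, 0.0], [-0.134, 0.991, 0.0], [-0.0, 0.0, -1.0]]
wrist_force: [-0.1, -0.0, 0.2]
gripper_width: 0.607
gripper_force: 30.0
```

Request:
drive_tool(
  moves=[
    {"delta_pos": [0, 0, 0], "turn": 0, "claw": 0.66},
    {"delta_pos": [0, 0, 0], "turn": 0, "claw": 0.71},
    {"delta_pos": [0, 0, 0], "turn": 0, "claw": 0.76},
    {"delta_pos": [0, 0, 0], "turn": 0, "claw": 0.82},
    {"delta_pos": [0, 0, 0], "turn": 0, "claw": 0.88},
    {"delta_pos": [0, 0, -40], "turn": 0, "claw": 0.9},
    {"delta_pos": [0, 0, -50], "turn": 0, "claw": 0.9},
    {"delta_pos": [0, 0, 0], "turn": 0, "claw": 0.2},
    {"delta_pos": [0, 0, 0], "turn": 0, "claw": 0.2},
    {"delta_pos": [0, 0, 0], "turn": 0, "claw": 0.2},
    {"delta_pos": [0, 0, 0], "turn": 0, "claw": 0.2},
    {"delta_pos": [0, 0, 0], "turn": 0, "claw": 0.2},
  ],
)

```text
time_s: 67.95
tcp_pos: [0.5861, 0.2075, 0.3194]
ee_rot: [[-0.991, -0.134, -0.001], [-0.134, 0.991, -0.001], [0.001, -0.001, -1.0]]
wrist_force: [-0.4, 0.7, -0.1]
gripper_width: 0.415
gripper_force: 0.0
```

```bash
python3 -c "
from m import *
print(flapT());print(monitor.sense()['gripper_width'])"
```

```text
(3983, 'ctr', array([0.5865, 0.2089, 0.2404]), 'r', np.float64(0.0312), 'top', np.float64(0.273), 'rel mouth(comp)', array([0.0018, 0.001 ]))
0.3686270519393943
```

Request:
drive_tool(
  moves=[
    {"delta_pos": [0, 1, 4], "turn": 0, "claw": 0.2},
    {"delta_pos": [0, 0, 10], "turn": 0, "claw": 0.2},
    {"delta_pos": [0, 0, 10], "turn": 0, "claw": 0.2},
    {"delta_pos": [0, 0, 10], "turn": 0, "claw": 0.2},
    {"delta_pos": [0, 0, 10], "turn": 0, "claw": 0.2},
    {"delta_pos": [0, 0, 10], "turn": 0, "claw": 0.2},
    {"delta_pos": [0, 0, 10], "turn": 0, "claw": 0.2},
    {"delta_pos": [0, 0, 10], "turn": 0, "claw": 0.2},
    {"delta_pos": [0, 0, 10], "turn": 0, "claw": 0.2},
    {"delta_pos": [0, 0, 10], "turn": 0, "claw": 0.2},
    {"delta_pos": [0, 0, 10], "turn": 0, "claw": 0.2},
    {"delta_pos": [0, 0, 10], "turn": 0, "claw": 0.2},
  ],
)

```text
time_s: 69.5
tcp_pos: [0.5862, 0.2087, 0.2059]
ee_rot: [[-0.991, -0.134, 0.001], [-0.134, 0.991, 0.001], [-0.001, 0.001, -1.0]]
wrist_force: [0.2, 1.1, 3.1]
gripper_width: 0.204
gripper_force: 1.2
```

Request:
drive_tool(
  moves=[
    {"delta_pos": [0, 0, 10], "turn": 0, "claw": 0.2},
    {"delta_pos": [0, 0, 10], "turn": 0, "claw": 0.2},
    {"delta_pos": [0, 0, 10], "turn": 0, "claw": 0.2},
    {"delta_pos": [0, 0, 0], "turn": 0, "claw": 0.2},
    {"delta_pos": [0, 0, 0], "turn": 0, "claw": 0.2},
    {"delta_pos": [0, 0, -30], "turn": 0, "claw": 0.2},
    {"delta_pos": [0, 0, -40], "turn": 0, "claw": 0.2},
    {"delta_pos": [0, 0, -50], "turn": 0, "claw": 0.1},
    {"delta_pos": [0, 0, -20], "turn": 0, "claw": 0},
    {"delta_pos": [0, 0, 0], "turn": 0, "claw": 0},
    {"delta_pos": [0, 0, 0], "turn": 0, "claw": 0},
  ],
)

```text
time_s: 70.88
tcp_pos: [0.5853, 0.2083, 0.3146]
ee_rot: [[-0.991, -0.134, -0.003], [-0.134, 0.991, -0.001], [0.003, -0.001, -1.0]]
wrist_force: [0.4, 0.6, -1.2]
gripper_width: 0.005
gripper_force: 0.0
```

Run:
```python
from m import *
check()
c=cap("wrist");W=world(c);hs=cv2.cvtColor(c["color"],cv2.COLOR_RGB2HSV)
y=np.radians(7.7);R=np.array([[np.cos(y),np.sin(y)],[-np.sin(y),np.cos(y)]]);q=(W[...,:2]-[.5893,.2083])@R.T
O=(hs[...,0]>5)&(hs[...,0]<20)&(hs[...,1]>150)&(W[...,2]>.2)&(W[...,2]<.28)&(q[...,0]<-.1)
Z=np.c_[q[O],W[O][:,2]]; print("lever",len(Z),Z.mean(0).round(3),Z.min(0).round(3),Z.max(0).round(3))
m=abs(Z[:,0]+.165)<.006; print(Z[m].mean(0).round(4) if m.any() else None)
save("p5.png",np.hstack([cv2.resize(c["color"],(400,300)),cv2.resize(cap("side")["color"],(400,300))]))
```

```text
None
flap z 0.2204459102403748 0.21789381860285284
scene
side
[0.58565657 0.20834573 0.31465885]
lever 2255 [-0.126 -0.002  0.226] [-0.148 -0.021  0.208] [-0.101  0.018  0.242]
None
```

View pics/p5.png

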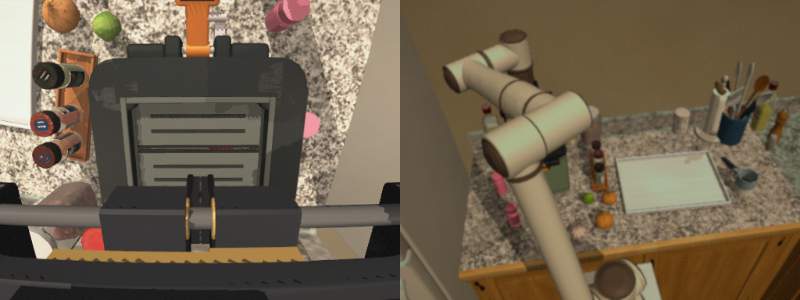

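The tray is empty and the flap is shut (wrist (200,150)). The lever runs off the picture at (200,20). Now to press it.

Request:
drive_tool(
  moves=[
    {"delta_pos": [40, -0.7, 0], "turn": 0, "claw": 0},
    {"delta_pos": [41, -1, 0], "turn": 0, "claw": 0},
    {"delta_pos": [40, -0.5, 0], "turn": 0, "claw": 0},
    {"delta_pos": [40, -0.5, 0], "turn": 0, "claw": 0},
    {"delta_pos": [0, 0, 25], "turn": 0, "claw": 0},
    {"delta_pos": [0, 0, 25], "turn": 0, "claw": 0},
    {"delta_pos": [0, 0, 10], "turn": 0, "claw": 0},
    {"delta_pos": [0, 0, 0], "turn": 0, "claw": 0},
  ],
)

```text
time_s: 72.18
tcp_pos: [0.4276, 0.1843, 0.2565]
ee_rot: [[-0.991, -0.135, 0.001], [-0.135, 0.991, -0.001], [-0.001, -0.001, -1.0]]
wrist_force: [0.6, -0.9, 2.4]
gripper_width: -0.0
gripper_force: 1.2
```

Request:
drive_tool(
  moves=[
    {"delta_pos": [0, 0, 6], "turn": 0, "claw": 0},
    {"delta_pos": [0, 0, 6], "turn": 0, "claw": 0},
    {"delta_pos": [0, 0, 6], "turn": 0, "claw": 0},
    {"delta_pos": [0, 0, 6], "turn": 0, "claw": 0},
    {"delta_pos": [0, 0, 6], "turn": 0, "claw": 0},
    {"delta_pos": [0, 0, 6], "turn": 0, "claw": 0},
    {"delta_pos": [0, 0, 5], "turn": 0, "claw": 0},
    {"delta_pos": [0, 0, 0], "turn": 0, "claw": 0},
  ],
)

```text
time_s: 73.18
tcp_pos: [0.4258, 0.1838, 0.2144]
ee_rot: [[-0.991, -0.134, -0.003], [-0.134, 0.991, -0.001], [0.003, -0.001, -1.0]]
wrist_force: [-3.2, 0.2, 3.4]
gripper_width: -0.0
gripper_force: 2.0
```

Request:
drive_tool(
  moves=[
    {"delta_pos": [0, 0, 5], "turn": 0, "claw": 0},
    {"delta_pos": [0, 0, 5], "turn": 0, "claw": 0},
    {"delta_pos": [0, 0, 3], "turn": 0, "claw": 0},
    {"delta_pos": [0, 0, 2], "turn": 0, "claw": 0},
    {"delta_pos": [0, 0, 0], "turn": 0, "claw": 0},
    {"delta_pos": [0, 0, 0], "turn": 0, "claw": 0},
  ],
)

```text
time_s: 73.92
tcp_pos: [0.4264, 0.1839, 0.2035]
ee_rot: [[-0.991, -0.136, 0.001], [-0.136, 0.991, -0.0], [-0.001, -0.001, -1.0]]
wrist_force: [-12.0, -1.3, 22.5]
gripper_width: 0.009
gripper_force: 12.4
```

Request:
drive_tool(
  moves=[
    {"delta_pos": [0, 0, -10], "turn": 0, "claw": 0},
    {"delta_pos": [0, 0, -40], "turn": 0, "claw": 0},
    {"delta_pos": [0, 0, -50], "turn": 0, "claw": 0},
    {"delta_pos": [-50, 0, -20], "turn": 0, "claw": 0},
    {"delta_pos": [-50, 0, 0], "turn": 0, "claw": 0},
    {"delta_pos": [-50, 0, 0], "turn": 0, "claw": 0},
    {"delta_pos": [0, 0, 0], "turn": 0, "claw": 0},
  ],
)

```text
time_s: 74.8
tcp_pos: [0.5779, 0.2046, 0.3159]
ee_rot: [[-0.991, -0.132, -0.004], [-0.132, 0.991, -0.002], [0.004, -0.002, -1.0]]
wrist_force: [-0.4, -0.7, -1.2]
gripper_width: 0.005
gripper_force: 0.0
```

Run:
```python
from m import *
y=np.radians(7.7);R=np.array([[np.cos(y),np.sin(y)],[-np.sin(y),np.cos(y)]])
im=[]
for n in("wrist","scene"):
    c=cap(n);W=world(c);hs=cv2.cvtColor(c["color"],cv2.COLOR_RGB2HSV);q=(W[...,:2]-[.5893,.2083])@R.T
    O=(hs[...,0]>5)&(hs[...,0]<20)&(hs[...,1]>150)&(W[...,2]>.15)&(W[...,2]<.28)&(q[...,0]<-.1)&(q[...,0]>-.2)&(abs(q[...,1])<.04)
    Z=np.c_[q[O],W[O][:,2]]; print(n,len(Z),Z.min(0).round(3),Z.max(0).round(3))
    for a in np.arange(-.19,-.1,.01):
        m=(Z[:,0]>=a)&(Z[:,0]<a+.01)
        if m.sum()>2: print(a.round(3),Z[m,2].mean().round(4),end="; ")
    print()
    im.append(cv2.resize(c["color"] if n=="wrist" else c["color"][140:284,100:292],(400,300)))
save("p6.png",np.hstack(im))
```

```text
wrist 2529 [-0.165 -0.021  0.201] [-0.1    0.018  0.216]
-0.17 0.2053; -0.16 0.2058; -0.15 0.2071; -0.14 0.2081; -0.13 0.209; -0.12 0.2113; -0.11 0.2128; 
scene 211 [-0.198 -0.024  0.195] [-0.101  0.02   0.219]
-0.19 0.2051; -0.18 0.2054; -0.17 0.2063; -0.16 0.2068; -0.15 0.2093; -0.14 0.2099; -0.13 0.2116; -0.12 0.2118; -0.11 0.2138;
```

View pics/p6.png

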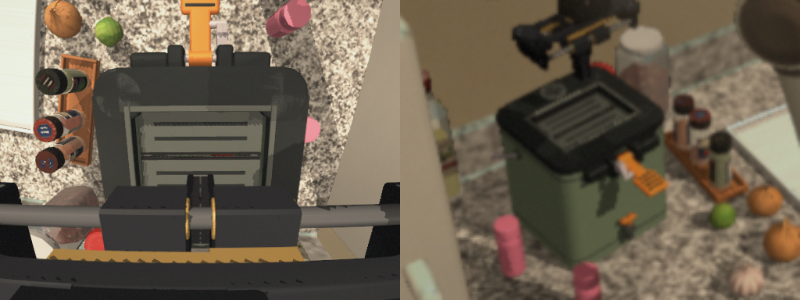

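Wrist and scene views: the lever lies down and stays down (about 6–7° below level, scene crop (640,175)). The flap is shut, the jar stands in the tray at (720,155), and the gripper is clear. Handing in.

```bash
python3 -c "
from h import *
print(ticket.finish_job())"
```

```text
the job is handed in; nothing more can be done
None
```

The jar is back upright in the spice tray, all five tomatoes present were pushed through and the flap closed behind each, and the lever stayed down in the last views; the job was handed in after about 75 s of the 210 s limit, with no verdict returned.

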